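# Mesh a bicycle sprocket cluster onto its splined hub

## Robot

A 6-joint arm with a two-finger parallel gripper is mounted at the origin on the work surface. World frame = base frame: x ahead of the robot, y to its left, z up, the work surface at z = 0. Lengths are in m, angles in rad, forces in N, time in s.
With the tool pointing down it reaches from about 0.35 to 0.975 m from the base axis. Payload 4.9 kg.
Tool frame: the origin (TCP) lies midway between the tips of the shut fingers; the grasp point (between the pads) lies 19 mm behind it; z points along the fingers, x is the direction in which the jaws open and shut, and the axes are right-handed (so a half turn about z gives the same grasp; the last joint's range is limited). The gripper opens to 85 mm and grips with 20 to 120 N. Pads are 22 mm wide; open, the fingers measure 114 mm over their backs; the gripper's body (76 mm by 85 mm) begins 54 mm behind the grasp point. The pads swing forward as they close: fully open they stand 13 mm farther back than shut.
Start: joints at [1.177, 0.053, 1.613, -0, 1.476, -0.119], TCP at [0.17, 0.602, 0.21] pointing down, gripper open.
Joint ranges: [-3.01, 3.01], [-1.01, 2.22], [0.06, 2.58], [-1.02, 4.17], [0.09, 2.62], [-3.14, 3.14]. Speed limits (rad/s): [2.57, 2.57, 3.14, 3.14, 3.14, 3.14].

## Interface

Orientations are given as a rotation vector (axis times angle).
In Python, from station import ctrl gives the robot as it stands.
- The arm moves only by the tool step_arm, never from a script. Its argument "increments" is text: rows parted by semicolons, each of 6 numbers parted by spaces: the shift along the tool's x, y, z as a fraction of full scale, then the turn, a rotation vector about the tool's x, y, z as a fraction of full scale. In form: x y z rx ry rz; .... A call has 1 to 12 rows; each row shifts and turns the commanded pose from where the row before left it, along the tool's axes as they then stand; what a row does not reach is not made up. Full scale, the value 1, is 0.025 m for a shift and 0.1 rad for a turn. A row lasts 1/12 s, in which the tool goes at most 41.7 mm and 7.16 degrees, less where a joint would pass 70% of its speed; a pose out of reach is approached as far as the arm can. A call with a number of a shift or a turn outside -1 to 1 is refused whole. A call with a gripper value outside its range is refused whole. "fingers" is the opening, from -1 (shut) to 1 (fully open), so that 0 is half open, set as the call begins (left out, the last holds). The fingers move at their own pace and stop on an object; "newtons" is the grip in N (left out, the last holds). Time passes only in rows, so rows that do not move let the fingers close. It gives the time, the measured TCP pose, the force and the opening at its end, in the units of the state.
- ctrl.get_obs(): the state, without advancing time (a new reading comes with each control period).
- ctrl.get_image(name): name is "side" or "top"; returns a dict with "pixels" (480x640x3 uint8, red, green, blue), "intrinsics" (3x3 intrinsics, pixels), "distortion" ([k1, k2, p1, p2, k3] as OpenCV has them; the pictures are not rectified), "eye" and "orientation" of the camera in the world. Camera axes: x right, y down, z forward; pixel columns grow to the right and rows downward; lengths in m; the calibration is good to about 2 mm. A picture is of the moment at which its call begins. There is no depth.
- ctrl.finish_job(): hands the job in, once; it reports no verdict.
The state is a dict: "t": time; "q": joint angles; "dq": joint speeds; "effort": joint torques, N m; "tool_pos": TCP position; "tool_rot": TCP orientation; "contact_force": force on the tool from outside, world axes, zero at the start; "wrist_torque": the same for the moment, N m; "opening": finger opening in m.
Only numpy, scipy, OpenCV 4.12 (cv2) and the standard library are available. Lean on these libraries where they do the work, as an engineer would, in place of code of your own. Each camera call takes 0.05 s, during which the arm holds its last target.

## Task

Fit the loose bicycle sprocket cluster, big sprocket down, onto the splined hub that stands in the blue axle stand: set it on the hub's nose, rock it to and fro under a light push until the splines mesh, then slide it fully home on the shoulder, upright, and let go. You cannot tell beforehand how the hub's splines are turned, so feel for it and be gentle: never push the cluster against the hub with more than about 25 N. Leave the lockring, the spanner and the grease tin where they are.

Things in the scene. Friction and masses are not known exactly. Their poses are not given: they have to be found in the camera images.
- cluster_mid (a point): the loose metal sprocket cluster, 42 mm tall, 0.18 to 0.36 kg, largest sprocket down; the point is on its axis, half-way up. Upper 32 mm: a twelve-sided collar, 56 mm across flats, the place to grip from above; the flats face along x and every 30 degrees from it. Lower 10 mm: three sprockets up to 77 mm across, so keep fingertips at least 3 mm clear above those (8 mm below this point)
- cluster_foot (a point): the same cluster: centre of its underside, the mouth of the bore, z up along the bore. The bore runs right through and has 6 inward splines 60 degrees apart, one on the x axis: 9.25 mm wide, tips on a 38 mm circle, roots on a 46 mm circle
- cluster: the same sprocket cluster, origin at the centre of its underside
- seat (a point): on the axis of the upright hub, top of its round shoulder (50 mm across), 80 mm above the bench: the cluster's underside rests here when home. From it up: 6 splines 60 degrees apart, 9.5 mm wide, 44 mm across the tops, 32 mm long with flat upper ends. This frame's axes do NOT tell how the splines are turned: that varies over the whole 60 degree pitch
- spline_end (a point): on the hub's axis at the upper ends of its splines, 32 mm above the shoulder. Above it a smooth nose, 36 mm across for 4 mm, tapering to 28 mm across at 9 mm, then a 10 mm axle end up to 15 mm. Cluster on hub: about 1 mm clearance all round, and about 2 degrees to spare either way between splines. The splined part turns stiffly (about 0.4 N m), both ways
- stand: the blue axle stand with the upright hub in it, fixed to the bench: base 110 x 110 x 12 mm, hub 60 mm across at most, 127 mm tall over all; origin at the centre of its underside, z up along the hub's axis
- lockring_mid (a point): bystander: orange plastic lockring, 40 mm across, 8 mm tall, flat on the bench; the point is its centre
- spanner: bystander: spanner 160 mm long lying on the bench; origin under its middle
- tin_mid (a point): bystander: small grease tin with red cap, 56 mm across, 50 mm tall; the point is its centre
Things that resemble listed ones, but are neither listed nor needed, are in the scene too. Leave any green look-alike of the cluster alone.

How it is judged:
On the way:
1. the cluster is upright on the hub's axis with its splines meshed (underside more than 6 mm below the spline ends) (horizontal distance between cluster_foot and seat below 0.003 m and z of cluster_foot in the frame of seat below 0.026 m and angle between cluster_foot's own z axis and vertical below 0.1 rad).
At the end, for the whole second after the job is handed in: the cluster sits upright (within 0.06 rad) on the hub's shoulder, underside within 3 mm of it and axis within 3 mm of the hub's, at rest and released (horizontal distance between cluster_foot and seat below 0.003 m and z of cluster_foot in the frame of seat between -0.003 and 0.003 m and angle between cluster_foot's own z axis and vertical below 0.06 rad and linear speed of cluster below 0.02 m/s and contact force between cluster and the fingers below 0.05 N); the robot touches nothing.
It fails at once if the cluster is forced against the hub or stand with more than 60 N in all (contact force between cluster and stand above 60 N).
It fails at once if the lockring is shifted more than 3 cm (distance of lockring_mid from where it was at the start of the episode above 0.03 m).
It fails at once if the spanner is shifted more than 3 cm (distance of spanner from where it was at the start of the episode above 0.03 m).
It fails at once if the tin is shifted more than 3 cm or tipped (distance of tin_mid from where it was at the start of the episode above 0.03 m or angle between tin_mid's own z axis and vertical above 0.4 rad).
It also fails if it takes over 72 s, if anything falls off the work surface, if the arm or the gripper's body presses on something with over 40 N, if the wrist force passes 120 N, or if a joint passes its speed limit or range.

## Working session

There is one attempt and no reset: what is moved stays moved. The work goes in short steps, Python scripts to look and compute and a tool call to move; the robot and the scene stay as the last step left them, time stands still between calls to the robot, and variables do not carry over. Pictures are saved under pics/ and viewed, and the job is handed in when it is done.

Besides the shell and the picture viewer there is one more tool, called after "Emit:" in YAML: its name, and indented under it one key for each argument. step_arm: Moves the arm, as the interface text tells. Shift numbers are shares of 0.025 m and turn numbers shares of 0.1 rad, none past 1 either way. Its arguments: {"type":"object","properties":{"increments":{"type":"string"},"fingers":{"type":"number"},"newtons":{"type":"number"}},"required":["increments"]}

```bash
ls; mkdir -p pics
python3 - <<'E'
from station import ctrl
import cv2
o=ctrl.get_obs()
print({k:(v if not hasattr(v,'round') else v) for k,v in o.items()})
for n in("side","top"):
    d=ctrl.get_image(n); cv2.imwrite(f"pics/{n}0.png",d["pixels"][:,:,::-1])
    print(n,d["intrinsics"],d["distortion"],d["eye"],d["orientation"])
E
```

```text
pics
{'t': 0.0, 'q': array([ 1.17699764e+00,  5.33739855e-02,  1.61431786e+00,  2.49836514e-05,
        1.47598406e+00, -1.19023592e-01]), 'dq': array([-0.00037289,  0.00079752,  0.00057139, -0.00149897,  0.0003359 ,
        0.00200394]), 'effort': array([-5.88244693e-04, -3.93664885e+01, -3.70183897e+01, -3.76326102e-05,
        6.84011189e-03,  6.00540076e-06]), 'tool_pos': array([0.16932816, 0.6009265 , 0.20853819]), 'tool_rot': array([ 2.50392852,  1.89564462, -0.00284386]), 'contact_force': array([-0.22805056,  0.01996317, -0.17393127]), 'wrist_torque': array([ 0.04675574,  0.02809211, -0.04080398]), 'opening': 0.08533057562173056}
side [[531.18860771   0.         309.46328489]
 [  0.         531.18860771 236.03251277]
 [  0.           0.           1.        ]] [-0.0208746  0.         0.         0.         0.       ] [ 0.43570368 -0.54664834  0.73039375] [-2.34199034  0.32012838 -0.12498328]
top [[514.62282158   0.         317.17128104]
 [  0.         514.62282158 235.9839865 ]
 [  0.           0.           1.        ]] [-0.10974514  0.          0.          0.          0.        ] [0.4924657  0.04139254 1.04559937] [-2.14929579  2.14906949 -0.09468701]
```

View pics/side0.png

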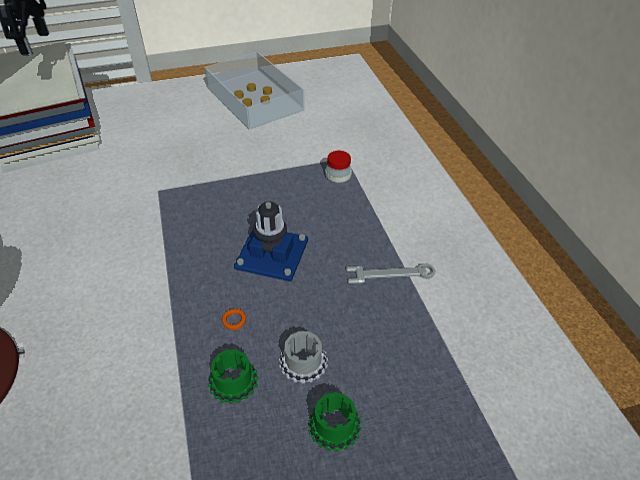

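View pics/top0.png

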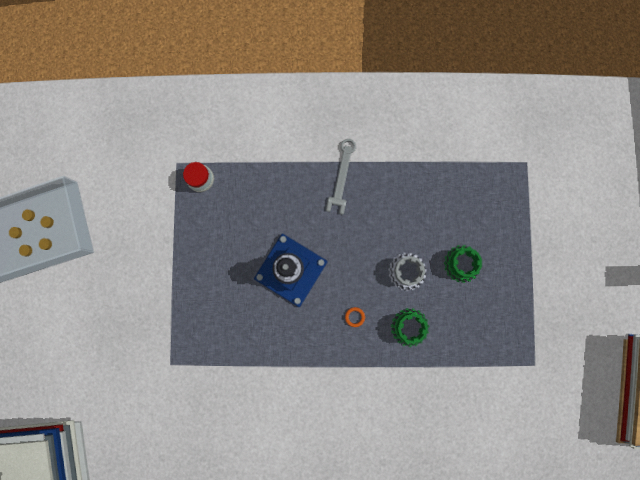

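The grey/metal cluster is at top (409,271) and side (303,356). The look-alikes are green: top (465,264) and (411,328), side (334,420) and (233,375). I choose the grey one. The hub is at top (288,268). Next come close crops and measurements.

```bash
cat > h.py <<'E'
import numpy as np, cv2
from scipy.spatial.transform import Rotation as R
from station import ctrl
def cam(n):
    d=ctrl.get_image(n); return d
def ray(d,u,v):
    p=cv2.undistortPoints(np.array([[[u,v]]],float),np.array(d["intrinsics"]),np.array(d["distortion"]))[0,0]
    r=R.from_rotvec(d["orientation"]).apply([p[0],p[1],1.]); return np.array(d["eye"]),r
def plane(d,u,v,z):
    e,r=ray(d,u,v); return e+r*(z-e[2])/r[2]
def proj(d,P):
    Rm=R.from_rotvec(d["orientation"]).as_matrix().T
    rv=cv2.Rodrigues(Rm)[0]; t=-Rm@np.array(d["eye"])
    return cv2.projectPoints(np.array(P,float).reshape(-1,3),rv,t,np.array(d["intrinsics"]),np.array(d["distortion"]))[0][:,0]
def cross(rs):
    A=0;b=0
    for e,r in rs:
        r=r/np.linalg.norm(r);M=np.eye(3)-np.outer(r,r);A=A+M;b=b+M@e
    return np.linalg.solve(A,b)
def crop(d,u,v,w,name,s=8):
    c=d["pixels"][max(0,v-w):v+w,max(0,u-w):u+w,::-1]
    cv2.imwrite("pics/"+name,cv2.resize(c,None,fx=s,fy=s,interpolation=cv2.INTER_CUBIC))
E
python3 - <<'E'
from h import *
s=cam("side");t=cam("top")
ims=[]
for d,u,v in((t,409,271),(t,288,268),(s,303,356),(s,270,230)):
    c=d["pixels"][v-35:v+35,u-35:u+35,::-1]; ims.append(cv2.resize(c,(298,298),interpolation=cv2.INTER_CUBIC))
cv2.imwrite("pics/c1.png",np.vstack([np.hstack(ims[:2]),np.hstack(ims[2:])]))
for d,n in((t,'t'),(s,'s')):
    print(n,'cluster z42',plane(d,*((409,271) if n=='t' else (304,341)),.042),'axle end',plane(d,*((286,267) if n=='t' else (268,204)),.127))
for u,v in((283,239),(322,262),(297,301),(260,277)): print(plane(t,u,v,.015))
for u,v in((302,238),(288,271),(240,262)): print(plane(s,u,v,.015))
E
```

```text
t cluster z42 [ 0.53976358 -0.11011893  0.042     ] axle end [0.54302362 0.12222992 0.127     ]
s cluster z42 [ 0.54608854 -0.10297795  0.042     ] axle end [0.54471921 0.12424486 0.127     ]
[0.60575028 0.1386282  0.015     ]
[0.55925491 0.05981218 0.015     ]
[0.48136135 0.10959527 0.015     ]
[0.52902179 0.18431575 0.015     ]
[0.6063016  0.13703625 0.015     ]
[0.56110288 0.06406363 0.015     ]
[0.4825046  0.10852015 0.015     ]
```

View pics/c1.png

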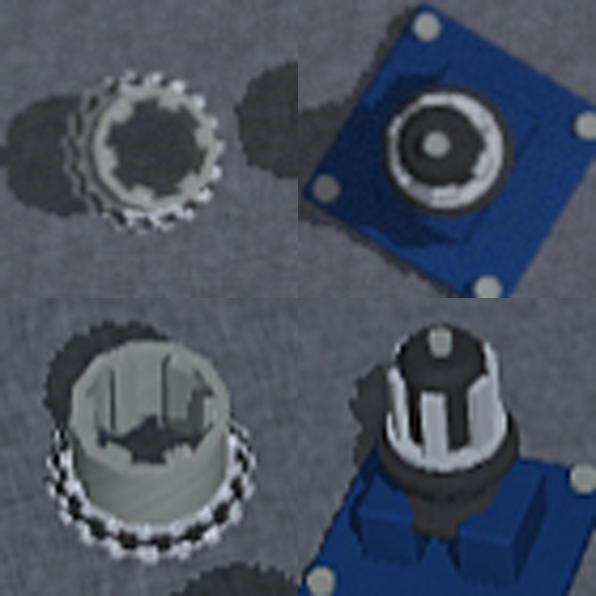

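Top-left and bottom-left crops: the grey twelve-sided cluster with white sprockets, collar centre near top (411,272) and side (303,345). Right crops: hub with white splines, axle end near top (285.4,266.8) and side (268.4,205.3). Next I refine these with masks.

Run:
```python
from h import *
s=cam("side");t=cam("top")
def sub(d,u,v,w,cond):
    p=d["pixels"].astype(int); hsv=cv2.cvtColor(d["pixels"],cv2.COLOR_RGB2HSV).astype(int)
    m=cond(p,hsv).astype(np.uint8); k=np.zeros_like(m);k[v-w:v+w,u-w:u+w]=1
    return m*k
print(t["pixels"][252:292:2,409].tolist()); print(s["pixels"][340:385:3,303].tolist())
# axle end blobs
for n,d,u,v in(('t',t,285,267),('s',s,268,205)):
    print(n,d["pixels"][v-4:v+5,u-4:u+5].sum(2)//3)
# sharp outlines: cluster sprockets+collar whole silhouette in both
for n,d,u,v in(('t',t,410,271),('s',s,303,355)):
    m=sub(d,u,v,30,lambda p,h:(p.sum(2)>330))
    c=max(cv2.findContours(m,cv2.RETR_EXTERNAL,cv2.CHAIN_APPROX_NONE)[0],key=cv2.contourArea)
    print(n,cv2.fitEllipse(cv2.convexHull(c)),cv2.boundingRect(c))
```

```text
[[88, 92, 103], [140, 142, 154], [141, 145, 149], [120, 124, 124], [57, 62, 62], [60, 61, 64], [55, 56, 64], [55, 57, 63], [50, 54, 61], [55, 55, 63], [57, 61, 65], [57, 59, 66], [51, 52, 59], [54, 56, 63], [90, 95, 98], [122, 127, 127], [142, 146, 147], [161, 165, 175], [82, 85, 92], [92, 96, 106]]
[[120, 130, 129], [112, 122, 121], [116, 124, 123], [41, 44, 50], [47, 51, 57], [47, 50, 58], [42, 46, 52], [126, 135, 135], [114, 124, 123], [120, 129, 128], [116, 125, 125], [110, 119, 116], [138, 147, 157], [116, 121, 130], [152, 160, 171]]
t [[ 48  48  48  51  61  60  51  49  46]
 [ 42  42  72 112 116 103  74  52  49]
 [ 27  54 110 144 141 136 111  69  49]
 [ 26  73 135 141 140 138 128  89  51]
 [ 29  79 140 138 139 135 128  90  49]
 [ 28  60 109 133 137 132 107  66  47]
 [ 31  37  59  87 100  97  73  46  45]
 [ 44  44  41  45  50  48  46  48  50]
 [ 49  49  50  50  45  50  48  49  47]]
s [[ 82  82  67  75  84  62  55  74  74]
 [ 51  52  91  94 110 100  74  37  42]
 [ 34  54 139 132 133 137 129  43  37]
 [ 38  73 136 127 126 129 135  49  39]
 [ 40  58 128 125 123 126 122  46  41]
 [ 41  35 113 123 124 124 121  51  42]
 [ 42  37  93 125 128 129 105  43  43]
 [ 44  39  58  94  97  99  60  39  43]
 [ 44  42  39  37  36  38  39  41  43]]
t ((410.7345886230469, 270.60418701171875), (29.67819595336914, 38.65842056274414), 172.86822509765625) (396, 252, 31, 38)
s ((304.3322448730469, 356.8367004394531), (44.63737106323242, 52.583839416503906), 163.78155517578125) (282, 331, 46, 53)
```

Run:
```python
from h import *
s=cam("side");t=cam("top")
# collar
R3={}
for n,d,u,v in(('t',t,410,271),('s',s,303,352)):
    w=32; S=8
    p=cv2.resize(d["pixels"][v-w:v+w,u-w:u+w],None,fx=S,fy=S,interpolation=cv2.INTER_CUBIC).astype(int)
    p=cv2.GaussianBlur(p.astype(np.uint8),(9,9),0).astype(int)
    m=((p[:,:,1]>85)&(p[:,:,2]-p[:,:,1]<=5)).astype(np.uint8)
    m=cv2.morphologyEx(m,cv2.MORPH_OPEN,np.ones((9,9),np.uint8))
    cs=cv2.findContours(m,cv2.RETR_EXTERNAL,cv2.CHAIN_APPROX_NONE)[0]
    c=max(cs,key=lambda c:len(c)); h=cv2.convexHull(c)
    cv2.imwrite(f"pics/m{n}.png",m*255)
    e=cv2.fitEllipse(h); x,y,ww,hh=cv2.boundingRect(c)
    f=lambda a,b:(u-w+(a+.5)/S-.5, v-w+(b+.5)/S-.5)
    print(n,f(*e[0]),[q/S for q in e[1]],'bbox',f(x,y),ww/S,hh/S)
# predicted outlines for axis guess
def ringc(d,c,r,z):
    a=np.linspace(0,2*np.pi,73)[:-1]; return proj(d,np.c_[c[0]+r*np.cos(a),c[1]+r*np.sin(a),0*a+z])
c=(.543,-.111)
for n,d in(('t',t),('s',s)):
    for r,z in((.0285,.042),(.0385,.004)):
        q=ringc(d,c,r,z); print(n,r,q.min(0).round(1),q.max(0).round(1))
# axle end centroid
for n,d,u,v in(('t',t,285,267),('s',s,268,205)):
    p=d["pixels"][v-4:v+5,u-4:u+5].sum(2)/3.; wt=np.clip(p-85,0,40); 
    yy,xx=np.mgrid[v-4:v+5,u-4:u+5]
    if n=='s': wt[:1]=0; 
    cu,cv=(wt*xx).sum()/wt.sum(),(wt*yy).sum()/wt.sum(); R3[n]=(cu,cv)
    print(n,cu,cv,plane(d,cu,cv,.127),plane(d,cu,cv,.1245))
print('tri',cross([ray(t,*R3['t']),ray(s,*R3['s'])]))
```

```text
t (409.8557929992676, 270.2671947479248) [29.607437133789062, 30.822546005249023] bbox (395.0625, 255.5625) 29.875 29.75
s (302.7243881225586, 352.0666732788086) [39.85289001464844, 44.8596076965332] bbox (283.8125, 330.5625) 37.75 43.25
t 0.0285 [394.8 254.7] [424. 284.]
t 0.0385 [387.6 251.3] [425.6 289.4]
s 0.0285 [284.6 330.1] [322.2 362.2]
s 0.0385 [279.2 338.5] [328.3 381.4]
t 285.04578684109276 266.35859946133127 [0.5441705  0.12395169 0.127     ] [0.54431121 0.12417638 0.1245    ]
s 268.0334975369458 204.81707717569785 [0.54433002 0.12219172 0.127     ] [0.54478009 0.12496288 0.1245    ]
tri [0.54444989 0.12408238 0.12530614]
```

```bash
python3 -c "
import cv2,numpy as np
a=cv2.imread('pics/mt.png');b=cv2.imread('pics/ms.png');cv2.imwrite('pics/mm.png',cv2.resize(np.hstack([a,b]),(800,400)))"
```

```text
(no output)
```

View pics/mm.png

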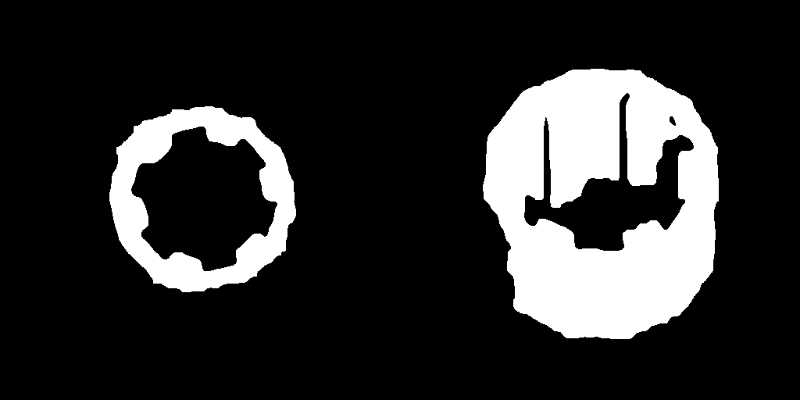

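Run:
```python
from h import *
t=cam("top");s=cam("side")
def polar(d,c,z,rs,name=None):
    a=np.radians(np.arange(0,360,2)); 
    P=np.array([[ [c[0]+r*np.cos(q),c[1]+r*np.sin(q),z] for q in a] for r in rs])
    uv=proj(d,P).reshape(len(rs),len(a),2).astype(np.float32)
    g=cv2.cvtColor(d["pixels"],cv2.COLOR_RGB2GRAY)
    return a,cv2.remap(g,uv[:,:,0],uv[:,:,1],cv2.INTER_LINEAR)
def ph(a,v,n):
    F=(v*np.exp(-1j*n*a)).sum()/len(a); return abs(F),np.degrees(np.angle(F)/-n)%(360/n)*1
for lab,c,z,lo,hi in(('cl',(.5413,-.112),.042,.0195,.0225),('hub',(.5444,.1241),.112,.0185,.0215)):
  for d,n in((t,'t'),(s,'s')):
    a,im=polar(d,c,z,np.linspace(.012,.034,45))
    cv2.imwrite(f"pics/p_{lab}_{n}.png",cv2.resize(im,(720,270)))
    a,im=polar(d,c,z,np.linspace(lo,hi,7)); v=im.astype(float).mean(0)
    # phase of 6th harmonic: peak angle
    F=(v*np.exp(-6j*a)).mean(); print(lab,n,abs(F),'peak at',np.degrees(-np.angle(F))/6 , 'alt',np.degrees(np.angle(F))/-6%60)
    print(v[::3].astype(int).tolist())
ims=[cv2.imread(f"pics/p_{l}_{n}.png") for l,n in(('cl','t'),('cl','s'),('hub','t'),('hub','s'))]
cv2.imwrite("pics/pol.png",cv2.resize(np.vstack(ims),(720,600)))
```

```text
cl t 17.8262354394298 peak at -17.21527288690287 alt 42.784727113097134
[72, 75, 75, 72, 79, 108, 131, 136, 137, 114, 82, 71, 73, 70, 69, 102, 129, 134, 138, 117, 73, 66, 70, 70, 68, 89, 124, 134, 132, 117, 76, 65, 66, 66, 71, 96, 120, 126, 127, 112, 71, 68, 67, 66, 71, 98, 125, 131, 126, 101, 72, 70, 71, 71, 76, 109, 131, 131, 126, 104]
cl s 10.824112409446892 peak at -16.69988822962746 alt 43.30011177037254
[74, 71, 88, 94, 96, 113, 119, 122, 128, 107, 85, 122, 122, 124, 125, 123, 121, 125, 130, 106, 106, 113, 109, 105, 103, 110, 121, 125, 126, 121, 117, 111, 101, 76, 52, 94, 123, 125, 129, 123, 62, 64, 66, 54, 50, 79, 126, 122, 127, 125, 60, 53, 58, 74, 90, 107, 119, 123, 125, 116]
hub t 10.699510108794076 peak at 8.303882699820322 alt 8.303882699820322
[150, 150, 151, 141, 107, 86, 86, 77, 74, 86, 115, 111, 115, 102, 84, 84, 86, 94, 102, 103, 117, 112, 137, 132, 90, 92, 103, 103, 106, 134, 151, 149, 151, 143, 113, 96, 94, 91, 88, 131, 152, 151, 159, 147, 118, 107, 118, 123, 115, 139, 156, 160, 162, 165, 168, 164, 164, 153, 133, 146]
hub s 16.93896199678242 peak at 9.732734729078741 alt 9.732734729078741
[148, 145, 136, 110, 63, 44, 48, 47, 43, 40, 38, 68, 122, 127, 124, 127, 57, 36, 40, 39, 48, 41, 49, 79, 64, 68, 68, 72, 102, 145, 158, 158, 153, 161, 149, 102, 51, 24, 35, 125, 162, 157, 155, 133, 54, 40, 42, 41, 81, 133, 154, 154, 155, 159, 138, 124, 132, 146, 149, 146]
```

View pics/pol.png

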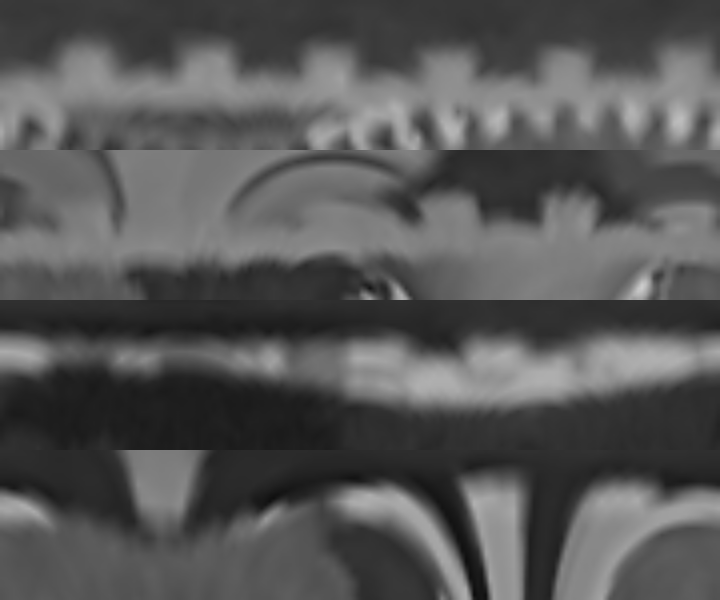

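Cluster axis is at about (0.541, -0.112), consistent in both views, with splines at -17° mod 60°. Hub axis is at about (0.5444, 0.1241), with splines at roughly 8° mod 60°.

```bash
cat >> h.py <<'E'
def go(x,y,z,yaw=None):
    o=ctrl.get_obs(); T=R.from_rotvec(o["tool_rot"]); M=T.as_matrix()
    cy=np.degrees(np.arctan2(M[1,0],M[0,0]))
    d=np.array([x,y,z])-o["tool_pos"]
    if yaw is None: yaw=cy
    k=np.radians(yaw); xx=np.array([np.cos(k),np.sin(k),0]); zz=np.array([0,0,-1.]); D=np.c_[xx,np.cross(zz,xx),zz]
    rv=(T.inv()*R.from_matrix(D)).as_rotvec()
    print('t',round(float(o["t"]),2),'pos',o["tool_pos"].round(4),'yaw',cy.round(2),'tilt',M[:2,2].round(4),'open',round(o["opening"],4),'F',np.round(o["contact_force"],2),'M',np.round(o["wrist_torque"],2))
    print('shift units now-frame',(M.T@d/.025).round(2),'in final frame',(D.T@d/.025).round(2),'turn units',(rv/.1).round(2),'q6',o["q"][5].round(2))
E
python3 -c "
from h import *
go(.541,-.112,.10,72.8)"
```

```text
t 0.5 pos [0.1696 0.6015 0.2098] yaw 74.26 tilt [0. 0.] open 0.0853 F [ 0.35 -0.57  0.44] M [-0.01 -0.   -0.02]
shift units now-frame [-23.44  22.04   4.39] in final frame [-22.87  22.63   4.39] turn units [ 0.   -0.    0.25] q6 -0.12
```

Emit:
step_arm:
  increments: "0 0 0 0 0 0.25; -0.95 0.94 0 0 0 0; -0.95 0.94 0 0 0 0; -0.95 0.94 0 0 0 0; -0.95 0.94 0 0 0 0; -0.95 0.94 0 0 0 0; -0.95 0.94 0 0 0 0; -0.95 0.94 0 0 0 0; -0.95 0.94 0 0 0 0; -0.95 0.94 0 0 0 0; -0.95 0.94 0 0 0 0; -0.95 0.94 0 0 0 0"
  fingers: 1

```text
t: 1.5
tool_pos: [0.3399, 0.2742, 0.2101]
tool_rot: [2.528, 1.865, 0.002]
contact_force: [0.8, 0.5, 0.7]
opening: 0.0856
```

Emit:
step_arm:
  increments: "-0.95 0.94 0 0 0 0; -0.95 0.94 0 0 0 0; -0.95 0.94 0 0 0 0; -0.95 0.94 0 0 0 0; -0.95 0.94 0 0 0 0; -0.95 0.94 0 0 0 0; -0.95 0.94 0 0 0 0; -0.95 0.94 0 0 0 0; -0.95 0.94 0 0 0 0; -0.95 0.94 0 0 0 0; -0.95 0.94 0.5 0 0 0; -0.95 0.94 0.9 0 0 0"

```text
t: 2.5
tool_pos: [0.5275, -0.0824, 0.178]
tool_rot: [2.524, 1.861, 0.007]
contact_force: [0.7, 0.1, 1.0]
opening: 0.0855
```

Emit:
step_arm:
  increments: "-0.95 0.94 0.9 0 0 0; 0 0 0.9 0 0 0; 0 0 0.5 0 0 0; 0 0 0 0 0 0; 0 0 0 0 0 0"

```text
t: 2.92
tool_pos: [0.5395, -0.1088, 0.1169]
tool_rot: [-2.527, -1.865, 0.001]
contact_force: [0.9, 0.2, 0.5]
opening: 0.0853
```

```bash
python3 -c "
from h import *
go(.541,-.112,.01,72.8)
t=cam('top');s=cam('side')
a=t['pixels'][210:330,350:470,::-1];b=s['pixels'][250:410,210:400,::-1]
cv2.imwrite('pics/g1.png',np.hstack([cv2.resize(a,(400,400)),cv2.resize(b,(400,400))]))"
```

```text
t 2.92 pos [ 0.5395 -0.1088  0.1169] yaw 72.86 tilt [-0.0013  0.0007] open 0.0853 F [0.85 0.18 0.45] M [-0.   -0.01  0.03]
shift units now-frame [-0.1   0.1   4.28] in final frame [-0.1   0.09  4.28] turn units [-0.01 -0.    0.01] q6 -1.61
```

View pics/g1.png

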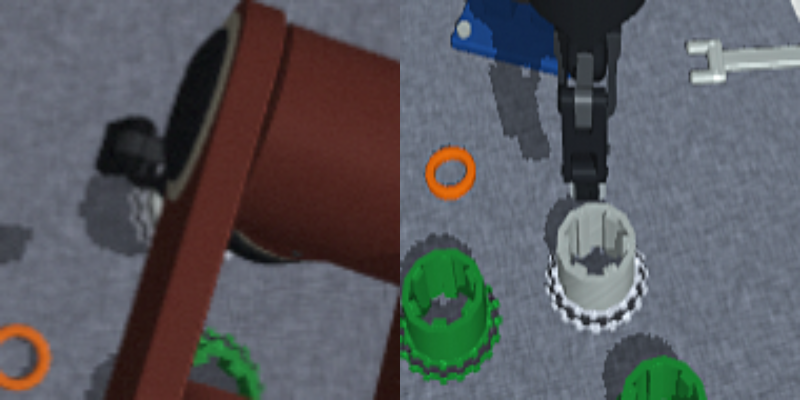

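The finger stands above the collar (side view, collar top ~(303,345)), aligned along the camera direction as planned. Descending.

Emit:
step_arm:
  increments: "-0.1 0.1 0.6 0 0 0; 0 0 0.6 0 0 0; 0 0 0.6 0 0 0; 0 0 0.6 0 0 0; 0 0 0.6 0 0 0; 0 0 0.5 0 0 0; 0 0 0.4 0 0 0; 0 0 0.3 0 0 0; 0 0 0 0 0 0; 0 0 0 0 0 0"

```text
t: 3.85
tool_pos: [0.5419, -0.1127, 0.0125]
tool_rot: [2.528, 1.865, 0.0]
contact_force: [-0.5, 0.0, 0.7]
opening: 0.0852
```

```bash
python3 -c "
from h import *
go(.541,-.112,.01,72.8)
s=cam('side')
b=s['pixels'][280:400,240:380,::-1]
cv2.imwrite('pics/g2.png',cv2.resize(b,(700,600)))"
```

```text
t 3.85 pos [ 0.5419 -0.1127  0.0125] yaw 72.83 tilt [ 0.0001 -0.0001] open 0.0852 F [-0.52  0.03  0.7 ] M [ 0.03 -0.04 -0.  ]
shift units now-frame [ 0.02 -0.04  0.1 ] in final frame [ 0.02 -0.04  0.1 ] turn units [0.   0.   0.01] q6 -1.61
```

View pics/g2.png

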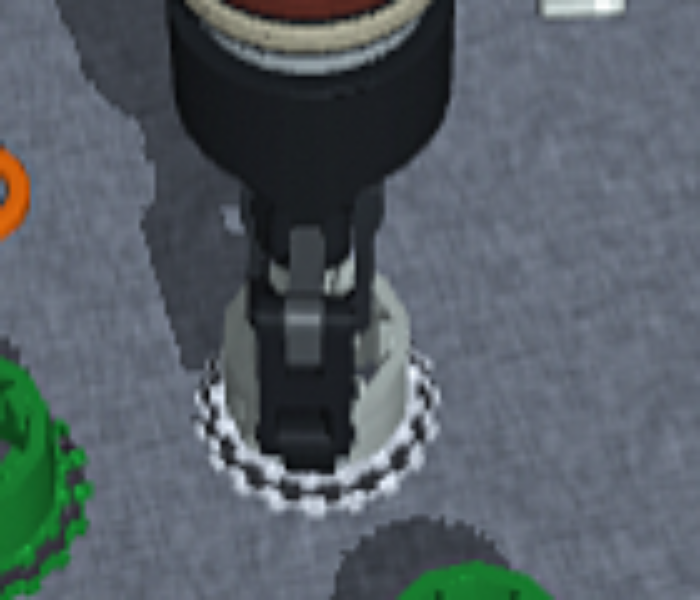

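The near finger straddles the collar wall just above the white sprockets, which span about (200–435, 380–510) in the crop. Closing.

Emit:
step_arm:
  increments: "0 0 0 0 0 0; 0 0 0 0 0 0; 0 0 0 0 0 0; 0 0 0 0 0 0; 0 0 0 0 0 0; 0 0 0 0 0 0; 0 0 0 0 0 0; 0 0 0 0 0 0"
  fingers: -1
  newtons: 60

```text
t: 4.57
tool_pos: [0.5428, -0.1131, 0.0139]
tool_rot: [2.527, 1.864, 0.002]
contact_force: [-0.3, 1.0, 6.2]
opening: 0.0531
```

```bash
python3 -c "
from h import *
go(.5444,.1241,.16,97.8)"
```

```text
t 4.57 pos [ 0.5428 -0.1131  0.0139] yaw 72.82 tilt [ 0.002  -0.0006] open 0.0531 F [-0.29  0.96  6.17] M [0.11 0.19 0.04]
shift units now-frame [ 9.08 -2.73 -5.85] in final frame [ 9.39  1.35 -5.85] turn units [ 0.02  0.   -4.36] q6 -1.61
```

Closing gave about 6 N upward and a 1.4 mm rise, so the tips may touch the sprockets. I'll re-grip 4 mm higher.

Emit:
step_arm:
  increments: "0 0 0 0 0 0; 0 0 0 0 0 0; 0 0 -0.1 0 0 0; 0 0 -0.1 0 0 0; 0 0 0 0 0 0; 0 0 0 0 0 0"
  fingers: 0.8

```text
t: 5.07
tool_pos: [0.5419, -0.1128, 0.0175]
tool_rot: [2.528, 1.865, 0.0]
contact_force: [-0.2, 1.3, -1.3]
opening: 0.0767
```

Emit:
step_arm:
  increments: "0 0 0 0 0 0; 0 0 0 0 0 0; 0 0 0 0 0 0; 0 0 0 0 0 0; 0 0 0 0 0 0; 0 0 0 0 0 0; 0 0 0 0 0 0; 0 0 0 0 0 0"
  fingers: -1

```text
t: 5.73
tool_pos: [0.5412, -0.1125, 0.0167]
tool_rot: [-2.527, -1.864, 0.001]
contact_force: [0.3, -0.6, 0.3]
opening: -0.0001
```

```bash
python3 -c "
from h import *
go(.5444,.1241,.16,97.8)
s=cam('side')
b=s['pixels'][280:400,240:380,::-1]
cv2.imwrite('pics/g3.png',cv2.resize(b,(700,600)))"
```

```text
t 5.73 pos [ 0.5412 -0.1125  0.0167] yaw 72.82 tilt [-0.0011  0.0004] open -0.0001 F [ 0.31 -0.55  0.29] M [-0.02  0.   -0.04]
shift units now-frame [ 9.08 -2.68 -5.73] in final frame [ 9.36  1.41 -5.73] turn units [-0.01 -0.   -4.36] q6 -1.61
```

View pics/g3.png

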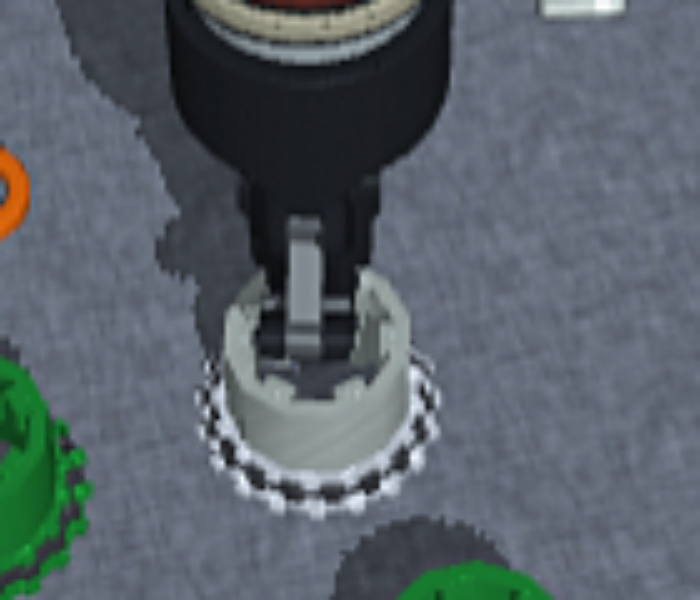

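```bash
python3 -c "
from h import *
s=cam('side')
f=lambda P:((proj(s,P)-[240,280])*5).round(0).tolist()
print('tcp',f([.5412,-.1125,.0167]),'coll top',f([.5412,-.1125,.042]),'foot',f([.5412,-.1125,0]),'at .06',f([.5412,-.1125,.06]))
for z in(.0125,.02,.025,.03,.04,.05): print(z,f([.5419-.0128,-.1127-.0408,z]))
t=cam('top'); cv2.imwrite('pics/g4.png',cv2.resize(t['pixels'][210:330,330:490,::-1],(800,600)))
"
```

```text
tcp [[314.0, 380.0]] coll top [[313.0, 334.0]] foot [[314.0, 409.0]] at .06 [[312.0, 301.0]]
0.0125 [[310.0, 511.0]]
0.02 [[310.0, 498.0]]
0.025 [[310.0, 490.0]]
0.03 [[309.0, 481.0]]
0.04 [[309.0, 463.0]]
0.05 [[308.0, 445.0]]
```

View pics/g4.png

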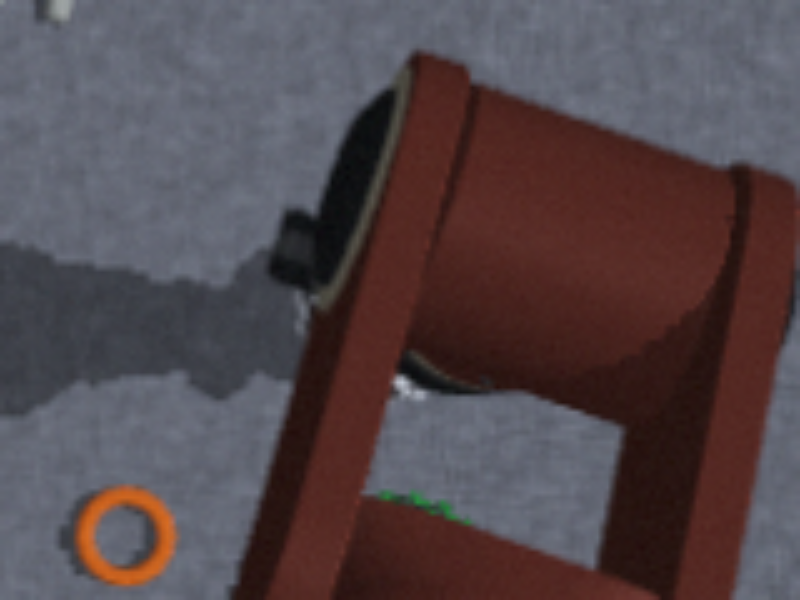

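The fingers shut inside the collar's bore instead of gripping it, so the tips ride higher than I assumed. In g2 the open tip was near z≈0.035 for TCP 0.0125. I'll raise the arm and measure tip height against opening in free air.

Emit:
step_arm:
  increments: "0 0 -0.7 0 0 0; 0 0 -0.9 0 0 0; 0 0 -0.9 0 0 0; 0 0 -0.7 0 0 0; 0 0 0 0 0 0; 0 0 0 0 0 0"

```text
t: 6.38
tool_pos: [0.5425, -0.113, 0.0982]
tool_rot: [2.527, 1.864, 0.002]
contact_force: [0.4, 0.7, -0.7]
opening: -0.0
```

```bash
cat > look.py <<'E'
from h import *
import sys
go(.5412,-.1125,.01,72.8)
s=cam('side'); o=ctrl.get_obs()
p=o['tool_pos']; f=lambda P:((proj(s,P)-[240,240])*4).round(0).tolist()[0]
hw=o['opening']/2; a=np.radians(72.8)
print('tcp',f(p),'near finger pad, dz 0,10,20:',[f(p+[-hw*np.cos(a),-hw*np.sin(a),dz]) for dz in(0,.01,.02,.03)],'far',[f(p+[hw*np.cos(a),hw*np.sin(a),dz]) for dz in(0,.01,.02)])
cv2.imwrite('pics/'+sys.argv[1],cv2.resize(s['pixels'][240:390,240:390,::-1],(600,600)))
E
python3 look.py f0.png
```

```text
t 6.38 pos [ 0.5425 -0.113   0.0982] yaw 72.82 tilt [ 0.0022 -0.0008] open -0.0 F [ 0.37  0.66 -0.66] M [0.   0.03 0.02]
shift units now-frame [ 0.   -0.06  3.53] in final frame [ 0.   -0.05  3.53] turn units [0.02 0.   0.  ] q6 -1.61
tcp [249.0, 343.0] near finger pad, dz 0,10,20: [[249.0, 344.0], [248.0, 327.0], [248.0, 311.0], [247.0, 294.0]] far [[249.0, 343.0], [248.0, 327.0], [248.0, 310.0]]
```

Emit:
step_arm:
  increments: "0 0 0 0 0 0; 0 0 0 0 0 0; 0 0 0 0 0 0; 0 0 0 0 0 0; 0 0 0 0 0 0; 0 0 0 0 0 0"
  fingers: 0.35

```text
t: 6.93
tool_pos: [0.5416, -0.1127, 0.097]
tool_rot: [-2.528, -1.865, 0.0]
contact_force: [-0.3, -1.1, 0.4]
opening: 0.0576
```

```bash
python3 look.py f1.png
```

```text
t 6.93 pos [ 0.5416 -0.1127  0.097 ] yaw 72.82 tilt [-0.0005  0.0002] open 0.0576 F [-0.26 -1.1   0.4 ] M [ 0.03  0.   -0.06]
shift units now-frame [ 0.   -0.02  3.48] in final frame [ 0.   -0.02  3.48] turn units [-0. -0.  0.] q6 -1.61
tcp [249.0, 343.0] near finger pad, dz 0,10,20: [[246.0, 411.0], [246.0, 395.0], [245.0, 378.0], [245.0, 361.0]] far [[252.0, 278.0], [252.0, 261.0], [252.0, 245.0]]
```

View pics/f0.png

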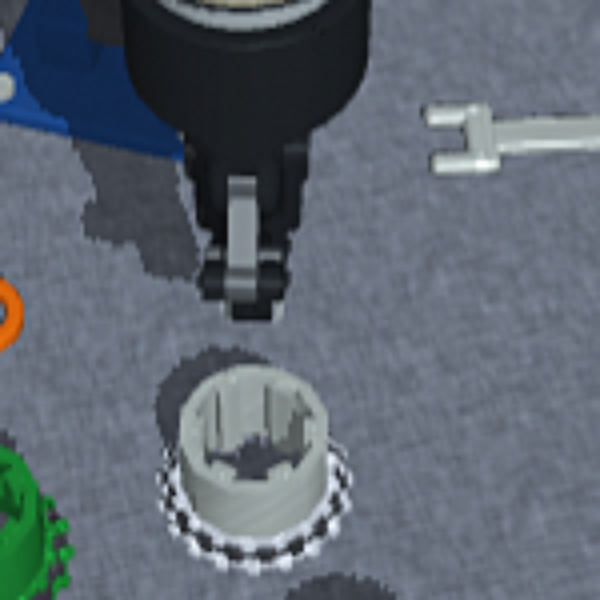

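View pics/f1.png

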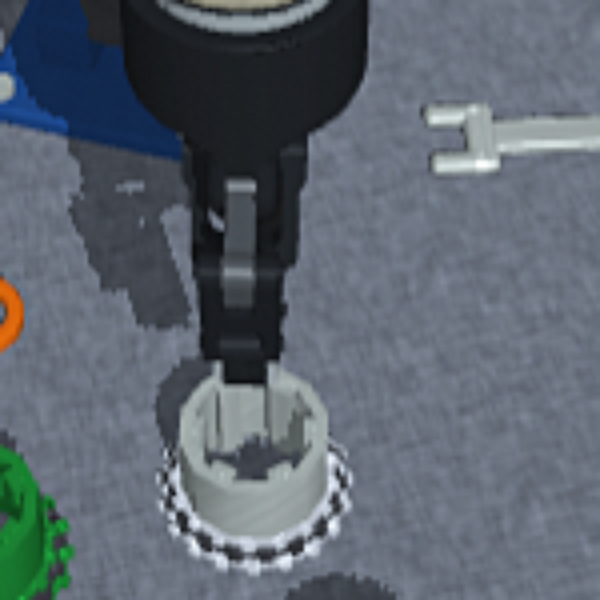

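Run:
```python
from h import *
s=cam('side');t=cam('top')
im=cv2.resize(t['pixels'][225:305,215:335,::-1],(780,520),interpolation=cv2.INTER_CUBIC); cv2.imwrite('pics/sh.png',im)
c=lambda x,y:(240+x/4-.4,240+y/4-.4)
S=plane(s,*c(165,326),0); print('shadow f1',S)
e,r=ray(s,*c(247,382))
for z in(.09,.1,.11,.12,.13): print(z,(e+r*(z-e[2])/r[2]).round(4))
print('hub shadow', plane(t,233,272,0))
# collar shadow in side? top0: cluster collar shadow
```

```text
shadow f1 [ 0.52571283 -0.02757107  0.        ]
0.09 [ 0.5373 -0.1233  0.09  ]
0.1 [ 0.5357 -0.1299  0.1   ]
0.11 [ 0.5341 -0.1365  0.11  ]
0.12 [ 0.5326 -0.1431  0.12  ]
0.13 [ 0.531  -0.1497  0.13  ]
hub shadow [0.53959705 0.24213646 0.        ]
```

View pics/sh.png

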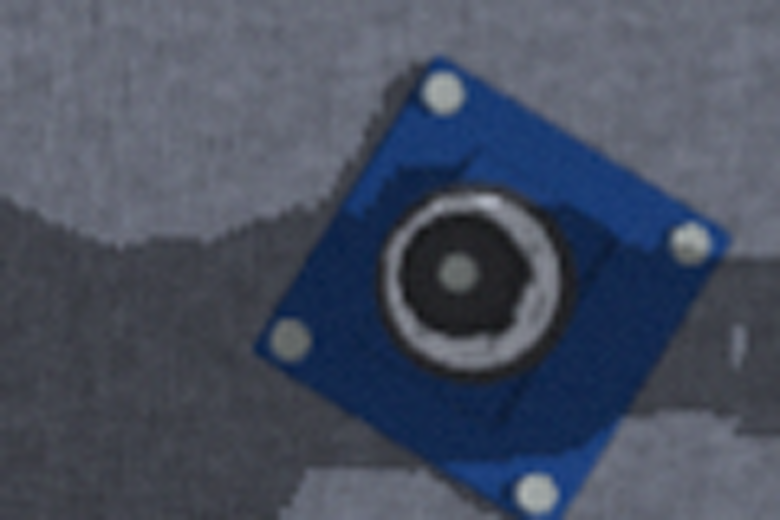

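Ray and shadow together put the tip at z≈0.12 while the TCP reads 0.097. So at 57 mm opening the real tips sit ~20+ mm above the reported TCP, while x and y agree. I'll grip with the reported TCP about 16 mm lower, watching force.

Emit:
step_arm:
  increments: "0 0 0 0 0 0; 0 0 0 0 0 0; 0 0 0.6 0 0 0; 0 0 0.6 0 0 0; 0 0 0.6 0 0 0; 0 0 0.6 0 0 0; 0 0 0.4 0 0 0; 0 0 0.4 0 0 0; 0 0 0.3 0 0 0; 0 0 0 0 0 0; 0 0 0 0 0 0"
  fingers: 1

```text
t: 8.0
tool_pos: [0.5417, -0.1127, 0.0097]
tool_rot: [-2.528, -1.865, 0.0]
contact_force: [0.1, -0.1, 0.9]
opening: 0.0848
```

```bash
sed -i 's/-\[240,240\]/-[240,240]/' look.py; python3 look.py f2.png
```

```text
t 8.0 pos [ 0.5417 -0.1127  0.0097] yaw 72.82 tilt [-0.0004  0.0001] open 0.0848 F [ 0.1  -0.07  0.9 ] M [ 0.04 -0.    0.04]
shift units now-frame [ 0.   -0.02 -0.01] in final frame [ 0.   -0.02 -0.01] turn units [-0. -0.  0.] q6 -1.61
tcp [254.0, 473.0] near finger pad, dz 0,10,20: [[250.0, 572.0], [249.0, 558.0], [249.0, 545.0], [248.0, 530.0]] far [[258.0, 381.0], [258.0, 366.0], [257.0, 352.0]]
```

View pics/f2.png

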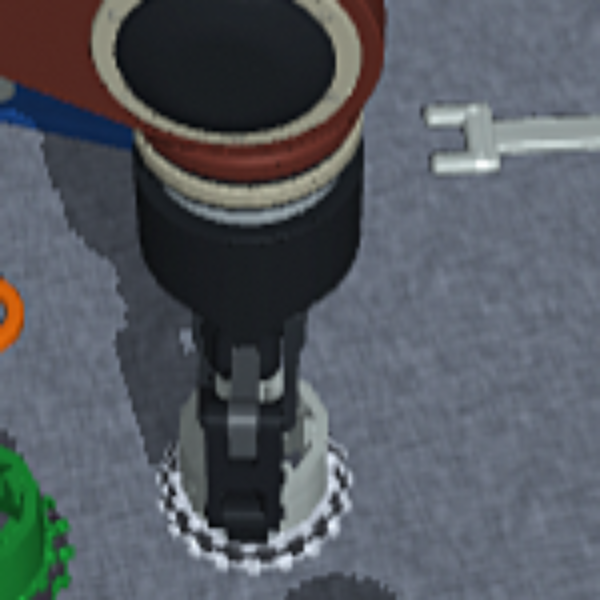

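Emit:
step_arm:
  increments: "0 0 0.15 0 0 0; 0 0 0.15 0 0 0; 0 0 0.1 0 0 0; 0 0 0 0 0 0"

```text
t: 8.38
tool_pos: [0.5413, -0.1126, -0.0008]
tool_rot: [-2.528, -1.864, 0.001]
contact_force: [-0.4, -0.1, -0.1]
opening: 0.0855
```

Emit:
step_arm:
  increments: "0 0 0 0 0 0; 0 0 0 0 0 0; 0 0 0 0 0 0; 0 0 0 0 0 0; 0 0 0 0 0 0; 0 0 0 0 0 0; 0 0 0 0 0 0; 0 0 0 0 0 0"
  fingers: -1

```text
t: 9.05
tool_pos: [0.5423, -0.1129, 0.0003]
tool_rot: [2.528, 1.864, 0.001]
contact_force: [-0.0, 0.6, 3.5]
opening: 0.0544
```

```bash
python3 look.py f3.png
```

```text
t 9.05 pos [ 5.423e-01 -1.129e-01  3.000e-04] yaw 72.82 tilt [ 0.0011 -0.0004] open 0.0544 F [-0.02  0.63  3.54] M [ 0.   -0.03 -0.01]
shift units now-frame [ 0.   -0.05 -0.39] in final frame [ 0.   -0.05 -0.39] turn units [0.01 0.   0.  ] q6 -1.61
tcp [255.0, 487.0] near finger pad, dz 0,10,20: [[252.0, 549.0], [252.0, 536.0], [251.0, 522.0], [251.0, 508.0]] far [[257.0, 427.0], [257.0, 413.0], [257.0, 399.0]]
```

View pics/f3.png

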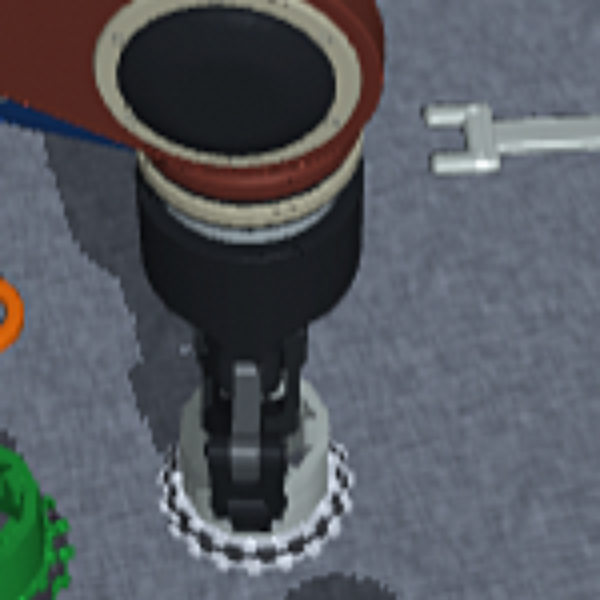

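Fingers are on the collar at 54 mm, tip at crop (250,528), with the sprockets' black links clear below. Lifting to test.

Emit:
step_arm:
  increments: "0 0 -0.2 0 0 0; 0 0 -0.4 0 0 0; 0 0 -0.6 0 0 0; 0 0 -0.6 0 0 0; 0 0 -0.4 0 0 0; 0 0 0 0 0 0; 0 0 0 0 0 0"

```text
t: 9.68
tool_pos: [0.5419, -0.1128, 0.0553]
tool_rot: [2.528, 1.864, 0.001]
contact_force: [0.3, 1.3, -2.3]
opening: 0.0545
```

```bash
python3 look.py f4.png
```

```text
t 9.68 pos [ 0.5419 -0.1128  0.0553] yaw 72.82 tilt [ 0.0009 -0.0003] open 0.0545 F [ 0.34  1.33 -2.33] M [-0.01 -0.03 -0.  ]
shift units now-frame [ 0.   -0.03  1.81] in final frame [ 0.   -0.03  1.81] turn units [0.01 0.   0.  ] q6 -1.61
tcp [250.0, 409.0] near finger pad, dz 0,10,20: [[247.0, 473.0], [246.0, 458.0], [246.0, 443.0], [245.0, 427.0]] far [[253.0, 349.0], [252.0, 334.0], [252.0, 318.0]]
```

View pics/f4.png

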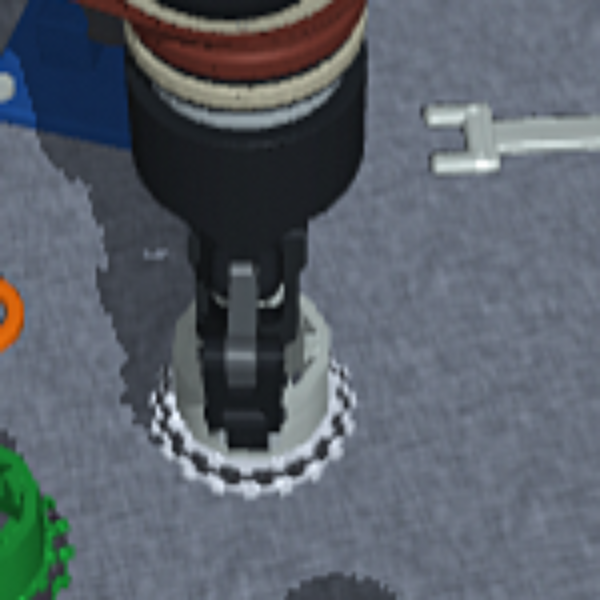

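Lifted cleanly: the sprockets rose with it and the weight reads about 2.5 N. Now rise to z≈0.15 while turning to yaw 97.8°.

Emit:
step_arm:
  increments: "0 0 -0.5 0 0 -0.3; 0 0 -0.8 0 0 -0.6; 0 0 -0.8 0 0 -0.6; 0 0 -0.8 0 0 -0.6; 0 0 -0.7 0 0 -0.6; 0 0 -0.3 0 0 -0.6; 0 0 0 0 0 -0.6; 0 0 0 0 0 -0.46; 0 0 0 0 0 0"

```text
t: 10.48
tool_pos: [0.5409, -0.1125, 0.1509]
tool_rot: [-2.063, -2.367, 0.001]
contact_force: [0.3, -1.4, -2.9]
opening: 0.0546
```

```bash
python3 -c "
from h import *
go(.5448,.1240,.15,97.8)"
```

```text
t 10.48 pos [ 0.5409 -0.1125  0.1509] yaw 97.84 tilt [-0.0023  0.0008] open 0.0546 F [ 0.27 -1.39 -2.94] M [ 0.04  0.01 -0.02]
shift units now-frame [9.35 1.44 0.04] in final frame [9.35 1.44 0.04] turn units [-0.02 -0.01  0.01] q6 -2.05
```

Emit:
step_arm:
  increments: "0.5 0.08 0 0 0 0; 0.9 0.14 0 0 0 0; 0.9 0.14 0 0 0 0; 0.9 0.14 0 0 0 0; 0.9 0.14 0 0 0 0; 0.9 0.14 0 0 0 0; 0.9 0.14 0 0 0 0; 0.9 0.14 0 0 0 0; 0.9 0.14 0 0 0 0; 0.9 0.14 0 0 0 0; 0.5 0.07 0 0 0 0; 0.2 0.03 0 0 0 0"

```text
t: 11.48
tool_pos: [0.545, 0.1245, 0.1514]
tool_rot: [-2.062, -2.368, 0.001]
contact_force: [-0.1, -0.8, -0.9]
opening: 0.0546
```

Emit:
step_arm:
  increments: "0 0 0 0 0 0; 0 0 0 0 0 0"

```text
t: 11.65
tool_pos: [0.5456, 0.1221, 0.1519]
tool_rot: [-2.065, -2.367, 0.002]
contact_force: [-0.1, -0.6, -2.6]
opening: 0.0545
```

```bash
python3 -c "
from h import *
go(.5448,.1240,.15,97.8)
s=cam('side');t=cam('top')
cv2.imwrite('pics/h1.png',np.hstack([cv2.resize(s['pixels'][150:290,200:340,::-1],(400,400)),cv2.resize(t['pixels'][200:340,220:360,::-1],(400,400))]))
for r,z in((.0285,.1917),(.0385,.154)):
  a=np.radians(np.arange(0,360,5)); q=proj(s,np.c_[.5448+r*np.cos(a),.124+r*np.sin(a),0*a+z]); print(q.min(0),q.max(0))
"
```

```text
t 11.65 pos [0.5456 0.1221 0.1519] yaw 97.79 tilt [-0.0007 -0.0007] open 0.0545 F [-0.15 -0.61 -2.56] M [-0.05 -0.02 -0.02]
shift units now-frame [ 0.08 -0.02  0.08] in final frame [ 0.08 -0.02  0.08] turn units [-0.01  0.01 -0.  ] q6 -1.62
[248.00170993 163.3900561 ] [283.29900142 185.52907845]
[243.9411025  177.39219813] [290.19889944 207.50922265]
```

View pics/h1.png

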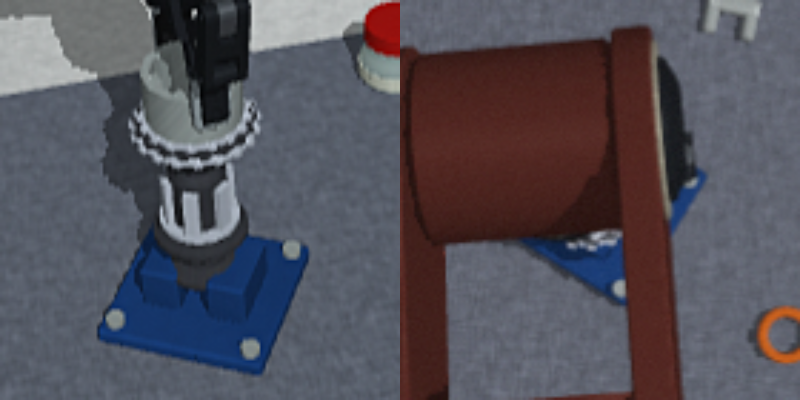

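```bash
cat > axis.py <<'E'
from h import *
def meas(d,zoff=-.0003):
    o=ctrl.get_obs(); p=o['tool_pos']
    u,v=proj(d,[p[0],p[1],p[2]+.004])[0].round().astype(int)
    S=6;w=38
    q=cv2.resize(d["pixels"][v-w:v+w,u-w:u+w],None,fx=S,fy=S,interpolation=cv2.INTER_CUBIC).astype(int)
    m=((q.sum(2)>400)).astype(np.uint8)
    c=np.vstack([c for c in cv2.findContours(m,cv2.RETR_EXTERNAL,cv2.CHAIN_APPROX_NONE)[0] if cv2.contourArea(c)>20])[:,0]
    f=lambda x,k:(x+.5)/S-.5+k-w
    return f(c[:,0].min(),u),f(c[:,0].max(),u),f(c[:,1].max(),v),m
if __name__=="__main__":
    s=cam('side'); o=ctrl.get_obs();p=o['tool_pos']
    l,r,b,m=meas(s); cv2.imwrite('pics/ax.png',m*255)
    print('sprocket l,r,bottom',l,r,b)
    for r_ in (.038,.0385):
        a=np.radians(np.arange(0,360,2)); q=np.vstack([proj(s,np.c_[p[0]+r_*np.cos(a),p[1]+r_*np.sin(a),0*a+p[2]+dz]) for dz in(0,.003)]); print('pred for TCP axis',q[:,0].min(),q[:,0].max(),q[:,1].max())
E
python3 axis.py
```

```text
sprocket l,r,bottom 229.58333333333331 305.4166666666667 229.41666666666669
pred for TCP axis 245.09364043417332 290.926061496319 209.00244668251236
pred for TCP axis 244.79132616086747 291.2259818215894 209.21110641305623
```

View pics/ax.png

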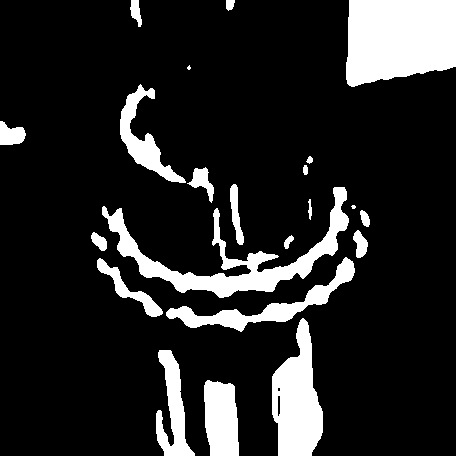

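Run:
```python
from h import *
s=cam('side')
print(proj(s,[.5444,.124,.095]))
# spline front edges at mid height
for phi in range(240,260,2):
    e=[]
    for off in(-.00475,.00475):
        k=np.radians(phi); x=np.array([np.cos(k),np.sin(k)]);y=np.array([-x[1],x[0]])
        p=np.array([.5444,.124])+.0215*x+off*y
        e.append([proj(s,[*p,z])[0] for z in(.112,.09)])
    print(phi,[np.round(q,1).tolist() for q in e[0]],[np.round(q,1).tolist() for q in e[1]])
g=cv2.cvtColor(s['pixels'],cv2.COLOR_RGB2GRAY)
for v in range(214,230,2): print(v,g[v,250:290].tolist())
```

```text
[[268.95665825 217.81773548]]
240 [[261.9, 218.5], [262.7, 227.7]] [[267.2, 219.4], [268.0, 228.7]]
242 [[262.2, 218.6], [263.1, 227.9]] [[267.6, 219.4], [268.4, 228.7]]
244 [[262.6, 218.7], [263.5, 228.0]] [[268.1, 219.4], [268.9, 228.7]]
246 [[263.1, 218.8], [263.9, 228.1]] [[268.6, 219.4], [269.3, 228.7]]
248 [[263.5, 218.9], [264.3, 228.2]] [[269.0, 219.4], [269.8, 228.6]]
250 [[263.9, 219.0], [264.7, 228.3]] [[269.5, 219.3], [270.2, 228.6]]
252 [[264.3, 219.1], [265.2, 228.4]] [[269.9, 219.3], [270.6, 228.6]]
254 [[264.8, 219.2], [265.6, 228.5]] [[270.4, 219.2], [271.1, 228.5]]
256 [[265.2, 219.3], [266.0, 228.5]] [[270.8, 219.1], [271.5, 228.4]]
258 [[265.6, 219.3], [266.5, 228.6]] [[271.3, 219.1], [272.0, 228.3]]
214 [54, 53, 56, 55, 55, 54, 119, 161, 182, 147, 42, 38, 47, 50, 52, 56, 57, 57, 58, 56, 56, 55, 57, 54, 45, 36, 70, 148, 185, 168, 160, 167, 92, 90, 97, 91, 92, 93, 93, 96]
216 [55, 56, 59, 58, 54, 50, 81, 132, 173, 178, 69, 24, 33, 34, 52, 32, 34, 38, 42, 44, 46, 47, 44, 40, 49, 133, 177, 165, 150, 145, 155, 169, 104, 89, 93, 91, 89, 93, 95, 97]
218 [59, 60, 62, 59,
[... 377 characters left out ...]
83, 154, 175, 162, 13, 28, 35, 173, 159, 154, 158, 165, 131, 31, 44, 46, 42, 35, 144, 130, 148, 143, 144, 152, 169, 174, 165, 29, 81, 100, 97, 88, 87]
224 [54, 56, 55, 54, 44, 52, 193, 78, 127, 175, 186, 9, 27, 15, 178, 160, 154, 157, 164, 146, 40, 42, 45, 43, 35, 114, 133, 143, 144, 143, 145, 177, 178, 184, 23, 34, 75, 91, 85, 90]
226 [55, 55, 51, 50, 39, 22, 197, 156, 112, 174, 182, 48, 23, 14, 133, 164, 154, 157, 163, 143, 44, 41, 46, 44, 36, 103, 136, 141, 145, 144, 146, 172, 178, 152, 29, 42, 51, 99, 88, 88]
228 [52, 55, 56, 37, 47, 13, 93, 181, 144, 172, 176, 140, 27, 8, 82, 167, 155, 156, 162, 158, 70, 37, 44, 40, 31, 82, 136, 139, 143, 150, 165, 176, 140, 59, 42, 47, 42, 98, 102, 96]
```

Cluster axis agrees with the TCP axis (sprocket outline 244.6–291.2 measured vs 244.8–291.2 predicted). The hub's front spline is at ≈247.7°, i.e. 7.7° mod 60, so yaw 97.8° should mesh. Centring and lowering in steps.

Emit:
step_arm:
  increments: "0.08 0.05 0.1 0 0 0; 0 0 0.25 0 0 0; 0 0 0.25 0 0 0; 0 0 0.25 0 0 0; 0 0 0.25 0 0 0; 0 0 0 0 0 0; 0 0 0 0 0 0"

```text
t: 12.43
tool_pos: [0.5462, 0.1246, 0.1238]
tool_rot: [-2.064, -2.367, 0.002]
contact_force: [0.5, 0.3, -1.5]
opening: 0.0543
```

```bash
python3 -c "
from h import *
go(.5444,.1239,.115,97.8)"
```

```text
t 12.43 pos [0.5462 0.1246 0.1238] yaw 97.8 tilt [-0.0017 -0.0002] open 0.0543 F [ 0.5   0.32 -1.53] M [-0.03 -0.   -0.03]
shift units now-frame [-0.02 -0.07  0.35] in final frame [-0.02 -0.08  0.35] turn units [-0.02 -0.    0.  ] q6 -1.62
```

Emit:
step_arm:
  increments: "-0.02 -0.07 0 0 0 0; 0 0 0.1 0 0 0; 0 0 0.1 0 0 0; 0 0 0 0 0 0; 0 0 0 0 0 0"

```text
t: 12.85
tool_pos: [0.545, 0.1239, 0.1197]
tool_rot: [-2.065, -2.367, 0.0]
contact_force: [0.5, 0.9, -2.2]
opening: 0.0545
```

```bash
python3 -c "
from h import *
go(.5444,.1239,.110,97.8)
s=cam('side');go(.5444,.1239,.110,97.8)
s=cam('side');go(.5444,.1239,.110,97.8)
cv2.imwrite('pics/h2.png',cv2.resize(s['pixels'][150:290,200:340,::-1],(600,600)))
"
```

```text
t 12.85 pos [0.545  0.1239 0.1197] yaw 97.81 tilt [-0.0002 -0.0001] open 0.0545 F [ 0.54  0.86 -2.17] M [0.02 0.04 0.01]
shift units now-frame [ 0.   -0.02  0.39] in final frame [ 0.   -0.03  0.39] turn units [-0.  0.  0.] q6 -1.62
t 12.9 pos [0.5451 0.1239 0.1198] yaw 97.81 tilt [0. 0.] open 0.0543 F [ 0.77  0.34 -3.28] M [-0.01 -0.02 -0.04]
shift units now-frame [ 0.   -0.03  0.39] in final frame [ 0.   -0.03  0.39] turn units [ 0. -0.  0.] q6 -1.62
t 12.95 pos [0.5452 0.1239 0.1199] yaw 97.81 tilt [0.0001 0.    ] open 0.0551 F [ 0.47 -0.28 -1.56] M [-0.02 -0.06 -0.04]
shift units now-frame [ 0.   -0.03  0.39] in final frame [ 0.   -0.03  0.39] turn units [ 0. -0.  0.] q6 -1.62
```

View pics/h2.png

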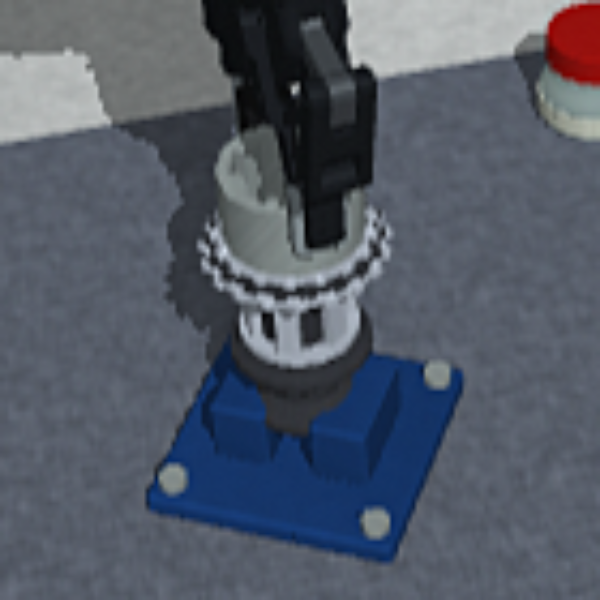

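Cluster sits over the nose: sprockets span 198–393 in the crop, the hub shoulder 232–373. They are coaxial once perspective is allowed for. Going down to the spline ends gently.

Emit:
step_arm:
  increments: "0 -0.03 0.08 0 0 0; 0 0 0.08 0 0 0; 0 0 0.08 0 0 0; 0 0 0 0 0 0"

```text
t: 13.28
tool_pos: [0.544, 0.1238, 0.1131]
tool_rot: [-2.065, -2.367, 0.001]
contact_force: [-0.4, 0.1, -2.8]
opening: 0.0542
```

```bash
python3 -c "
from h import *
go(.5444,.1239,.110,97.8)"
```

```text
t 13.28 pos [0.544  0.1238 0.1131] yaw 97.8 tilt [-0.0011 -0.0001] open 0.0542 F [-0.41  0.1  -2.84] M [-0.06 -0.03  0.04]
shift units now-frame [0.   0.02 0.12] in final frame [0.   0.02 0.12] turn units [-0.01 -0.    0.  ] q6 -1.62
```

Emit:
step_arm:
  increments: "0 0 0.06 0 0 0; 0 0 0.06 0 0 0; 0 0 0 0 0 0"

```text
t: 13.53
tool_pos: [0.5447, 0.1239, 0.1123]
tool_rot: [2.065, 2.367, 0.0]
contact_force: [-2.4, -1.1, 4.8]
opening: 0.0542
```

Emit:
step_arm:
  increments: "0 0 0.06 0 0 0; 0 0 0 0 0 0"

```text
t: 13.7
tool_pos: [0.545, 0.1239, 0.1122]
tool_rot: [2.065, 2.367, 0.001]
contact_force: [-6.3, -1.2, 10.8]
opening: 0.0548
```

```bash
python3 -c "
from h import *
go(.5444,.1239,.110,97.8)"
```

```text
t 13.7 pos [0.545  0.1239 0.1122] yaw 97.81 tilt [ 0.0007 -0.    ] open 0.0548 F [-6.28 -1.17 10.81] M [-0.19  1.11 -0.01]
shift units now-frame [ 0.   -0.02  0.09] in final frame [ 0.   -0.02  0.09] turn units [0.01 0.   0.  ] q6 -1.62
```

Contact at z=0.112, right at the spline ends, with ~13 N push plus about 6 N toward -x. I'll shift slightly in -x and start rocking.

Emit:
step_arm:
  increments: "0 -0.04 0 0 0 0; 0 0 0 0 0 0.2; 0 0 0 0 0 0.2; 0 0 0 0 0 0"

```text
t: 14.03
tool_pos: [0.5451, 0.1239, 0.1123]
tool_rot: [2.111, 2.323, 0.005]
contact_force: [-2.6, -0.9, 7.7]
opening: 0.0547
```

```bash
python3 -c "
from h import *
go(.5444,.1239,.110,97.8)"
```

```text
t 14.03 pos [0.5451 0.1239 0.1123] yaw 95.49 tilt [0.004  0.0003] open 0.0547 F [-2.6  -0.86  7.69] M [-0.05  0.38 -0.02]
shift units now-frame [ 0.   -0.03  0.09] in final frame [ 0.   -0.03  0.09] turn units [ 0.04  0.   -0.4 ] q6 -1.58
```

Emit:
step_arm:
  increments: "0 0 0 0 0 -0.3; 0 0 0 0 0 -0.3; 0 0 0 0 0 -0.2; 0 0 0 0 0 0"

```text
t: 14.37
tool_pos: [0.5455, 0.1241, 0.1123]
tool_rot: [2.015, 2.406, 0.006]
contact_force: [-0.5, 1.1, 5.9]
opening: 0.0542
```

```bash
python3 -c "
from h import *
go(.5444,.1239,.110,97.8)"
```

```text
t 14.37 pos [0.5455 0.1241 0.1123] yaw 100.13 tilt [0.005  0.0009] open 0.0542 F [-0.52  1.09  5.93] M [0.08 0.14 0.08]
shift units now-frame [ 0.   -0.05  0.09] in final frame [-0.   -0.04  0.09] turn units [ 0.05 -0.    0.41] q6 -1.66
```

Emit:
step_arm:
  increments: "0 0 0.04 0 0 -0.1; 0 0 0 0 0 -0.1; 0 0 0 0 0 -0.1; 0 0 0 0 0 -0.1; 0 0 0 0 0 -0.1; 0 0 0 0 0 -0.1; 0 0 0 0 0 0"

```text
t: 14.95
tool_pos: [0.5458, 0.1243, 0.1122]
tool_rot: [1.942, 2.465, 0.007]
contact_force: [-1.8, 1.2, 9.7]
opening: 0.0545
```

```bash
python3 -c "
from h import *
go(.5444,.1239,.110,97.8)"
```

```text
t 14.95 pos [0.5458 0.1243 0.1122] yaw 103.53 tilt [0.0057 0.0014] open 0.0545 F [-1.79  1.21  9.66] M [ 0.21  0.41 -0.13]
shift units now-frame [-0.   -0.06  0.09] in final frame [-0.01 -0.06  0.09] turn units [ 0.06 -0.    1.  ] q6 -1.72
```

Run:
```python
from h import *
s=cam('side'); o=ctrl.get_obs(); p=o['tool_pos']
S=6; u,v,w=268,215,38
q=cv2.resize(s["pixels"][v-w:v+w,u-w:u+w],None,fx=S,fy=S,interpolation=cv2.INTER_CUBIC)
cv2.imwrite('pics/a2.png',np.hstack([q[:,:,::-1]]))
f=lambda P:((proj(s,P)-[u-w,v-w]+.5)*S).round(0)
a=np.radians(np.arange(0,360,2))
for c in((p[0],p[1]),(.5444,.124)):
    q=np.vstack([f(np.c_[c[0]+.0385*np.cos(a),c[1]+.0385*np.sin(a),0*a+z]) for z in(.112,.115)]); print(c,'sprocket',q[:,0].min(),q[:,0].max(),q[:,1].max())
q=f(np.c_[.5444+.03*np.cos(a),.124+.03*np.sin(a),0*a+.078]); print('shoulder r30',q[:,0].min(),q[:,0].max(),q[:,1].max())
q=f(np.c_[.5444+.025*np.cos(a),.124+.025*np.sin(a),0*a+.08]); print('shoulder r25',q[:,0].min(),q[:,0].max(),q[:,1].max())
```

```text
(np.float64(0.5458420301256686), np.float64(0.12430368620659031)) sprocket 103.0 372.0 297.0
(0.5444, 0.124) sprocket 98.0 367.0 298.0
shoulder r30 138.0 342.0 362.0
shoulder r25 155.0 325.0 345.0
```

View pics/a2.png

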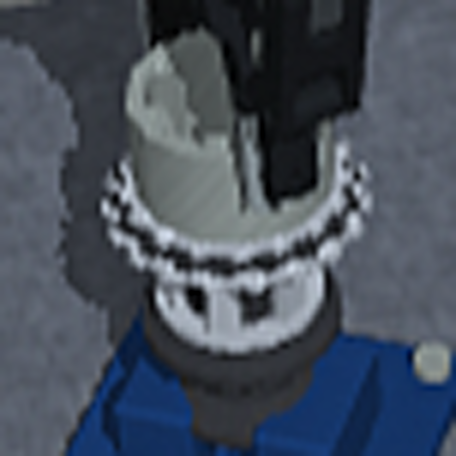

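Run:
```python
from h import *
s=cam('side'); u,v,w,S=268,215,38,6
q=cv2.resize(s["pixels"][v-w:v+w,u-w:u+w],None,fx=S,fy=S,interpolation=cv2.INTER_CUBIC)
g=q.astype(int).sum(2)
for x in(210,225,240,255): print(x,g[262:312:2,x].tolist())
```

```text
210 [81, 83, 116, 159, 203, 267, 345, 406, 462, 516, 541, 549, 551, 537, 512, 483, 456, 434, 421, 424, 430, 430, 431, 430, 428]
225 [131, 120, 118, 95, 71, 81, 149, 241, 340, 418, 454, 468, 471, 446, 425, 433, 457, 481, 492, 491, 487, 486, 484, 482, 479]
240 [321, 191, 110, 125, 219, 342, 442, 508, 544, 554, 528, 469, 393, 320, 247, 179, 142, 134, 149, 189, 241, 287, 315, 336, 349]
255 [46, 85, 172, 283, 390, 494, 578, 608, 612, 611, 592, 555, 521, 501, 453, 363, 273, 191, 138, 133, 139, 136, 136, 138, 125]
```

Emit:
step_arm:
  increments: "-0.01 -0.05 0 0.05 0 0; 0 0 0 0 0 0.1; 0 0 0 0 0 0.1; 0 0 0 0 0 0.1; 0 0 0 0 0 0.1; 0 0 0 0 0 0.1; 0 0 0 0 0 0.1; 0 0 0 0 0 0"

```text
t: 15.72
tool_pos: [0.5452, 0.1238, 0.1122]
tool_rot: [2.016, 2.407, 0.002]
contact_force: [-0.3, -0.2, 8.2]
opening: 0.0541
```

```bash
python3 -c "
from h import *
go(.5446,.1239,.110,97.8)"
```

```text
t 15.72 pos [0.5452 0.1238 0.1122] yaw 100.09 tilt [0.0021 0.0002] open 0.0541 F [-0.34 -0.15  8.22] M [0.2  0.02 0.05]
shift units now-frame [ 0.01 -0.02  0.09] in final frame [ 0.01 -0.02  0.09] turn units [0.02 0.   0.4 ] q6 -1.66
```

Lateral force is now ~0 with ~11 N push. Continuing the slow sweep back through 98° to 94°.

Emit:
step_arm:
  increments: "0 -0.02 0.02 0 0 0.08; 0 0 0 0 0 0.08; 0 0 0 0 0 0.08; 0 0 0 0 0 0.08; 0 0 0 0 0 0.08; 0 0 0 0 0 0.08; 0 0 0 0 0 0"

```text
t: 16.3
tool_pos: [0.545, 0.1236, 0.1122]
tool_rot: [2.073, 2.358, 0.003]
contact_force: [-0.8, 0.3, 9.5]
opening: 0.0546
```

Emit:
step_arm:
  increments: "0 0 0 0 0 0.08; 0 0 0 0 0 0.08; 0 0 0 0 0 0.08; 0 0 0 0 0 0.08; 0 0 0 0 0 0.08; 0 0 0 0 0 0.08; 0 0 0 0 0 0"

```text
t: 16.88
tool_pos: [0.5449, 0.1235, 0.1122]
tool_rot: [2.129, 2.307, 0.003]
contact_force: [-1.8, 0.3, 10.3]
opening: 0.0546
```

```bash
python3 -c "
from h import *
go(.5446,.1239,.110,97.8)"
```

```text
t 16.88 pos [0.5449 0.1235 0.1122] yaw 94.6 tilt [ 0.0026 -0.0002] open 0.0546 F [-1.81  0.29 10.34] M [0.18 0.19 0.11]
shift units now-frame [ 0.02 -0.01  0.09] in final frame [ 0.02 -0.01  0.09] turn units [ 0.03  0.   -0.56] q6 -1.56
```

No mesh between 94.6° and 103.5°. An offset of about 0.7 mm could block it, so I'll centre by touch: lift just off the spline ends, still around the 36 mm nose, and probe ±x and ±y.

Emit:
step_arm:
  increments: "0 0 -0.18 0 0 -0.2; 0 0 0 0 0 -0.2; 0 0 0 0 0 0; 0 0 0 0 0 0"

```text
t: 17.22
tool_pos: [0.5429, 0.1236, 0.113]
tool_rot: [-2.083, -2.35, 0.002]
contact_force: [4.0, 4.1, 1.6]
opening: 0.0546
```

```bash
python3 -c "
from h import *
go(.5446,.1239,.1135,97)"
```

```text
t 17.22 pos [0.5429 0.1236 0.113 ] yaw 96.88 tilt [-0.0017  0.0002] open 0.0546 F [3.96 4.06 1.62] M [ 0.67 -0.78 -0.  ]
shift units now-frame [ 0.    0.07 -0.02] in final frame [ 0.    0.07 -0.02] turn units [-0.02 -0.   -0.02] q6 -1.6
```

Emit:
step_arm:
  increments: "0.02 0.05 -0.04 0 0 0; 0 0 0 0 0 0; 0 0 0 0 0 0"

```text
t: 17.47
tool_pos: [0.5431, 0.1237, 0.1131]
tool_rot: [-2.082, -2.349, 0.006]
contact_force: [3.1, 1.7, -0.2]
opening: 0.0547
```

```bash
cat > st.py <<'E'
from h import *
P=[];F=[];M=[]
for i in range(3):
    cam('side'); o=ctrl.get_obs(); P.append(o['tool_pos']);F.append(o['contact_force']);M.append(o['wrist_torque'])
print('avg',np.mean(P,0).round(5),np.mean(F,0).round(2),np.mean(M,0).round(2)); go(.5446,.1239,.1135,97)
E
python3 st.py
```

```text
avg [0.54303 0.12371 0.1131 ] [ 3.33  2.04 -0.8 ] [ 0.41 -0.75 -0.04]
t 17.62 pos [0.543  0.1237 0.1131] yaw 96.88 tilt [-0.0048 -0.0011] open 0.0547 F [ 3.36  2.33 -0.97] M [ 0.41 -0.78 -0.06]
shift units now-frame [-0.    0.06 -0.02] in final frame [-0.    0.06 -0.02] turn units [-0.05  0.01 -0.02] q6 -1.6
```

Emit:
step_arm:
  increments: "0.02 0.06 -0.04 0 0 0; 0 0 0 0 0 0; 0 0 0 0 0 0"

```text
t: 17.87
tool_pos: [0.5434, 0.124, 0.1135]
tool_rot: [-2.081, -2.348, 0.01]
contact_force: [1.1, -0.4, -3.3]
opening: 0.0543
```

```bash
python3 st.py
```

```text
avg [0.5435  0.12409 0.11357] [ 0.28 -0.33 -2.39] [-0.01  0.01  0.  ]
t 18.02 pos [0.5436 0.1242 0.1136] yaw 96.89 tilt [-0.007  -0.0017] open 0.0542 F [-0.87 -0.83 -2.45] M [ 0.01 -0.03  0.01]
shift units now-frame [-0.02  0.04  0.01] in final frame [-0.02  0.04  0.01] turn units [-0.07  0.01 -0.02] q6 -1.6
```

Emit:
step_arm:
  increments: "0 0 0 -0.07 0 0; 0 0.03 0 0 0 0; 0 0 0 0 0 0; 0 0 0 0 0 0"

```text
t: 18.35
tool_pos: [0.545, 0.1245, 0.1143]
tool_rot: [2.083, 2.35, 0.001]
contact_force: [-0.5, -0.1, -1.9]
opening: 0.0548
```

```bash
python3 st.py
```

```text
avg [0.54511 0.12447 0.11431] [ 0.36  0.34 -1.79] [ 0.01 -0.   -0.01]
t 18.5 pos [0.5451 0.1245 0.1143] yaw 96.89 tilt [ 0.002  -0.0003] open 0.0546 F [ 0.59 -0.55 -1.28] M [ 0.    0.04 -0.08]
shift units now-frame [-0.02 -0.02  0.03] in final frame [-0.02 -0.02  0.03] turn units [ 0.02  0.01 -0.02] q6 -1.6
```

Emit:
step_arm:
  increments: "0 0.04 0 0 0 0; 0 0 0 0 0 0; 0 0 0 0 0 0"

```text
t: 18.75
tool_pos: [0.5458, 0.1246, 0.1142]
tool_rot: [2.083, 2.35, 0.001]
contact_force: [-2.5, 0.5, -1.8]
opening: 0.0546
```

```bash
python3 st.py
```

```text
avg [0.54585 0.12456 0.11416] [-1.95 -0.05 -1.42] [-0.04  0.37 -0.  ]
t 18.9 pos [0.5459 0.1246 0.1142] yaw 96.89 tilt [ 0.0013 -0.0004] open 0.0545 F [-2.79  0.04 -1.62] M [-0.05  0.39 -0.01]
shift units now-frame [-0.02 -0.05  0.03] in final frame [-0.02 -0.05  0.03] turn units [ 0.01  0.01 -0.02] q6 -1.6
```

Emit:
step_arm:
  increments: "0.03 -0.055 0 0 0 0; 0 0 0 0 0 0; 0.03 0 0 0 0 0; 0 0 0 0 0 0; 0 0 0 0 0 0"

```text
t: 19.32
tool_pos: [0.5448, 0.1258, 0.1144]
tool_rot: [2.082, 2.349, 0.002]
contact_force: [0.9, -1.0, -0.8]
opening: 0.0545
```

```bash
python3 st.py
```

```text
avg [0.54475 0.1258  0.11439] [ 0.12 -0.86 -1.92] [-0.23 -0.    0.01]
t 19.47 pos [0.5447 0.1258 0.1144] yaw 96.88 tilt [ 0.0024 -0.0005] open 0.0548 F [ 0.37 -0.34 -1.37] M [-0.24 -0.01  0.  ]
shift units now-frame [-0.08 -0.01  0.04] in final frame [-0.08 -0.01  0.04] turn units [ 0.02  0.01 -0.02] q6 -1.6
```

Emit:
step_arm:
  increments: "-0.05 0 0 0 0 0; -0.05 0 0 0 0 0; 0 0 0 0 0 0; 0 0 0 0 0 0"

```text
t: 19.8
tool_pos: [0.5449, 0.1236, 0.1143]
tool_rot: [2.083, 2.35, 0.002]
contact_force: [-0.9, 0.3, -1.9]
opening: 0.0546
```

```bash
python3 st.py
```

```text
avg [0.54487 0.12356 0.11429] [ 0.03  0.92 -1.71] [ 0.15  0.03 -0.01]
t 19.95 pos [0.5449 0.1236 0.1143] yaw 96.89 tilt [ 0.0021 -0.0001] open 0.0542 F [-0.17  0.59 -1.76] M [ 0.11  0.03 -0.  ]
shift units now-frame [ 0.01 -0.01  0.03] in final frame [ 0.01 -0.01  0.03] turn units [ 0.02  0.   -0.02] q6 -1.6
```

Probing gives hub axis at TCP ≈(0.5446, 0.1246), so I was ~1 mm off in y. Recentre, lower, and rock again.

Emit:
step_arm:
  increments: "0.04 -0.01 0 0 0 0; 0 0 0.06 0 0 0; 0 0 0.06 0 0 0; 0 0 0.06 0 0 0; 0 0 0 0 0 0; 0 0 0 0 0 0"

```text
t: 20.45
tool_pos: [0.545, 0.1245, 0.1122]
tool_rot: [2.082, 2.349, 0.002]
contact_force: [-4.7, -0.7, 8.9]
opening: 0.0546
```

```bash
python3 -c "
from h import *
go(.5446,.1246,.1135,97)"
```

```text
t 20.45 pos [0.545  0.1245 0.1122] yaw 96.9 tilt [ 0.0026 -0.0004] open 0.0546 F [-4.68 -0.66  8.89] M [-0.04  0.94  0.  ]
shift units now-frame [ 0.01 -0.02 -0.05] in final frame [ 0.01 -0.02 -0.05] turn units [ 0.03  0.01 -0.02] q6 -1.6
```

Emit:
step_arm:
  increments: "0 -0.03 0 0 0 -0.08; 0 0 0 0 0 -0.08; 0 0 0 0 0 -0.08; 0 0 0 0 0 -0.08; 0 0 0 0 0 -0.08; 0 0 0 0 0 -0.08; 0 0 0 0 0 0"

```text
t: 21.03
tool_pos: [0.5454, 0.1245, 0.1123]
tool_rot: [2.024, 2.397, 0.006]
contact_force: [-0.8, 0.6, 6.5]
opening: 0.0544
```

```bash
python3 -c "
from h import *
go(.5446,.1246,.1135,97)"
```

```text
t 21.03 pos [0.5454 0.1245 0.1123] yaw 99.64 tilt [0.0057 0.0002] open 0.0544 F [-0.79  0.57  6.49] M [ 0.07  0.32 -0.06]
shift units now-frame [ 0.01 -0.03 -0.05] in final frame [ 0.01 -0.03 -0.05] turn units [0.06 0.01 0.46] q6 -1.65
```

Emit:
step_arm:
  increments: "0 -0.03 0 0.04 0 0.08; 0 0 0 0 0 0.08; 0 0 0 0 0 0.08; 0 0 0 0 0 0.08; 0 0 0 0 0 0.08; 0 0 0 0 0 0.08; 0 0 0 0 0 0"

```text
t: 21.62
tool_pos: [0.545, 0.1243, 0.1123]
tool_rot: [2.083, 2.349, 0.002]
contact_force: [0.1, -0.9, 6.4]
opening: 0.0546
```

```bash
python3 -c "
from h import *
go(.5446,.1246,.1135,97)"
```

```text
t 21.62 pos [0.545  0.1243 0.1123] yaw 96.87 tilt [ 0.0028 -0.0007] open 0.0546 F [ 0.13 -0.88  6.41] M [-0.01 -0.01  0.04]
shift units now-frame [ 0.01 -0.01 -0.05] in final frame [ 0.01 -0.01 -0.05] turn units [ 0.03  0.01 -0.02] q6 -1.6
```

Emit:
step_arm:
  increments: "0 0 0.02 0 0 0.08; 0 0 0 0 0 0.08; 0 0 0 0 0 0.08; 0 0 0 0 0 0.08; 0 0 0 0 0 0.08; 0 0 0 0 0 0.08; 0 0 0 0 0 0"

```text
t: 22.2
tool_pos: [0.5451, 0.1243, 0.1123]
tool_rot: [2.138, 2.298, 0.002]
contact_force: [-0.0, -0.3, 8.3]
opening: 0.0543
```

```bash
python3 -c "
from h import *
go(.5446,.1246,.1135,97)"
```

```text
t 22.2 pos [0.5451 0.1243 0.1123] yaw 94.13 tilt [ 0.0031 -0.0008] open 0.0543 F [-0.05 -0.27  8.34] M [0.04 0.11 0.01]
shift units now-frame [ 0.01 -0.02 -0.05] in final frame [ 0.02 -0.02 -0.05] turn units [ 0.03  0.01 -0.5 ] q6 -1.55
```

Emit:
step_arm:
  increments: "0 -0.01 0 0 0 0.08; 0 0 0 0 0 0.08; 0 0 0 0 0 0.08; 0 0 0 0 0 0.08; 0 0 0 0 0 0.08; 0 0 0 0 0 0.08; 0 0 0 0 0 0.08; 0 0 0 0 0 0.08; 0 0 0 0 0 0"

```text
t: 22.95
tool_pos: [0.545, 0.1242, 0.1123]
tool_rot: [2.21, 2.228, 0.003]
contact_force: [0.0, -0.4, 7.4]
opening: 0.0543
```

Run:
```python
from h import *
go(.5446,.1246,.1135,97)
s=cam('side'); u,v,w,S=268,215,40,7
q=cv2.resize(s["pixels"][v-w:v+w,u-w:u+w],None,fx=S,fy=S,interpolation=cv2.INTER_CUBIC)
cv2.imwrite('pics/a3.png',q[:,:,::-1])
f=lambda P:((proj(s,P)-[u-w,v-w]+.5)*S).round(0).astype(int).tolist()
p=ctrl.get_obs()['tool_pos']
for phi in range(0,360,30):
    k=np.radians(phi); print(phi,'rim flat mid z.154',f([p[0]+.028*np.cos(k),p[1]+.028*np.sin(k),.154]),'tip19',f([p[0]+.019*np.cos(k),p[1]+.019*np.sin(k),.154]))
```

```text
t 22.95 pos [0.545  0.1242 0.1123] yaw 90.46 tilt [ 0.0035 -0.0009] open 0.0543 F [ 0.05 -0.37  7.44] M [-0.05  0.03  0.06]
shift units now-frame [ 0.01 -0.02 -0.05] in final frame [ 0.02 -0.02 -0.05] turn units [ 0.03  0.01 -1.14] q6 -1.49
0 rim flat mid z.154 [[392, 101]] tip19 [[356, 108]]
30 rim flat mid z.154 [[364, 68]] tip19 [[336, 85]]
60 rim flat mid z.154 [[313, 49]] tip19 [[302, 72]]
90 rim flat mid z.154 [[253, 50]] tip19 [[261, 72]]
120 rim flat mid z.154 [[200, 69]] tip19 [[225, 86]]
150 rim flat mid z.154 [[166, 103]] tip19 [[202, 109]]
180 rim flat mid z.154 [[162, 143]] tip19 [[200, 136]]
210 rim flat mid z.154 [[189, 177]] tip19 [[218, 159]]
240 rim flat mid z.154 [[241, 198]] tip19 [[253, 173]]
270 rim flat mid z.154 [[303, 197]] tip19 [[295, 172]]
300 rim flat mid z.154 [[358, 176]] tip19 [[332, 158]]
330 rim flat mid z.154 [[391, 141]] tip19 [[354, 134]]
```

View pics/a3.png

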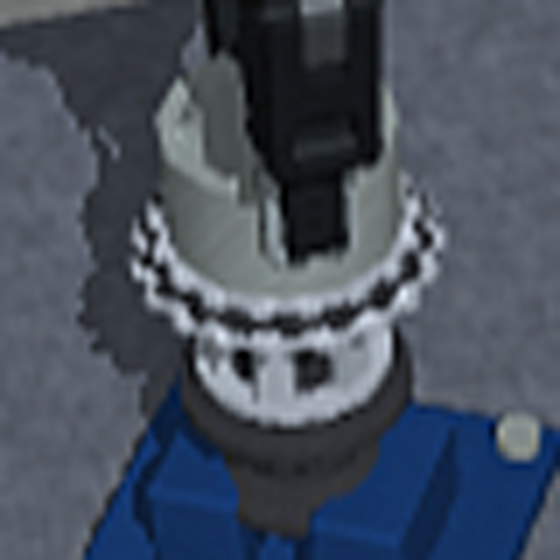

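Run:
```python
from h import *
s=cam('side'); o=ctrl.get_obs(); p=o['tool_pos']; z=p[2]-.0003+.042
g=cv2.cvtColor(s['pixels'],cv2.COLOR_RGB2GRAY)
a=np.radians(np.arange(90,230,4)); rs=np.linspace(.017,.030,14)
P=np.array([[[p[0]+r*np.cos(q),p[1]+r*np.sin(q),z] for q in a] for r in rs])
uv=proj(s,P).reshape(len(rs),len(a),2).astype(np.float32)
im=cv2.remap(g,uv[:,:,0],uv[:,:,1],cv2.INTER_LINEAR)
print('az',np.degrees(a).astype(int).tolist())
for r,row in zip(rs,im): print(round(r*1e3,1),row.tolist())
u,v,w,S=262,195,25,14
q=cv2.resize(s["pixels"][v-w:v+w,u-w:u+w],None,fx=S,fy=S,interpolation=cv2.INTER_CUBIC); q=np.ascontiguousarray(q[:,:,::-1])
for deg in range(0,360,30):
    k=np.radians(deg+o and 0) if False else np.radians(deg)
cv2.imwrite('pics/a4.png',q)
```

```text
az [90, 94, 98, 102, 106, 110, 114, 118, 122, 126, 130, 134, 138, 142, 146, 150, 154, 158, 162, 166, 170, 174, 178, 182, 186, 190, 194, 198, 202, 206, 210, 214, 218, 222, 226]
17.0 [16, 16, 13, 7, 38, 72, 79, 78, 77, 76, 76, 78, 79, 79, 79, 77, 76, 75, 74, 73, 72, 72, 72, 72, 73, 75, 77, 78, 79, 79, 78, 76, 76, 76, 76]
18.0 [15, 16, 12, 14, 47, 72, 80, 78, 77, 77, 78, 80, 80, 79, 77, 76, 83, 92, 97, 101, 102, 101, 99, 90, 76, 69, 74, 77, 77, 78, 79, 76, 76, 77, 77]
19.0 [15, 17, 11, 25, 56, 77, 80, 78, 78, 79, 81, 81, 80, 78, 79, 86, 101, 116, 117, 120, 124, 127, 132, 130, 118, 99, 81, 78, 77, 75, 77, 76, 75, 75, 76]
20.0 [15, 16, 10, 33, 64, 84, 80, 79, 80, 81, 82, 81, 79, 75, 81, 93, 104, 109, 115, 122, 132, 136, 136, 138, 141, 141, 121, 96, 82, 79, 77, 76, 76, 72, 75]
21.0 [15, 16, 14, 38, 74, 85, 81, 80, 82, 83, 83, 81, 77, 74, 85, 101, 106, 99, 108, 119, 132, 138, 137, 139, 140, 142, 143, 130, 103, 90, 85, 85, 83, 74, 82]
22.0 [15, 15, 18, 44, 85, 85, 81, 81, 83, 84, 84, 79, 74, 76, 89, 105, 99, 85, 98, 113, 129, 135, 135, 138, 140, 140, 141, 142, 133, 111, 102, 103, 98, 91, 93]
[... 617 characters left out ...]
, 146, 143, 144, 138, 137, 137, 135, 140, 144, 141, 140]
27.0 [17, 15, 17, 46, 81, 82, 84, 84, 86, 88, 81, 107, 150, 149, 148, 143, 142, 145, 146, 146, 148, 152, 146, 138, 138, 144, 138, 134, 127, 129, 125, 131, 134, 135, 134]
28.0 [17, 15, 13, 43, 76, 72, 80, 87, 90, 86, 72, 118, 143, 136, 128, 119, 134, 129, 128, 124, 110, 106, 109, 115, 117, 121, 127, 120, 111, 113, 110, 116, 121, 126, 126]
29.0 [17, 15, 11, 38, 68, 54, 82, 90, 92, 72, 75, 120, 104, 100, 83, 87, 86, 94, 102, 96, 78, 67, 57, 68, 81, 93, 96, 101, 93, 96, 97, 102, 110, 115, 118]
30.0 [17, 15, 12, 39, 54, 46, 87, 93, 91, 62, 74, 77, 71, 60, 59, 53, 55, 69, 67, 58, 56, 56, 54, 52, 50, 65, 69, 80, 82, 87, 91, 94, 102, 105, 112]
```

View pics/a4.png

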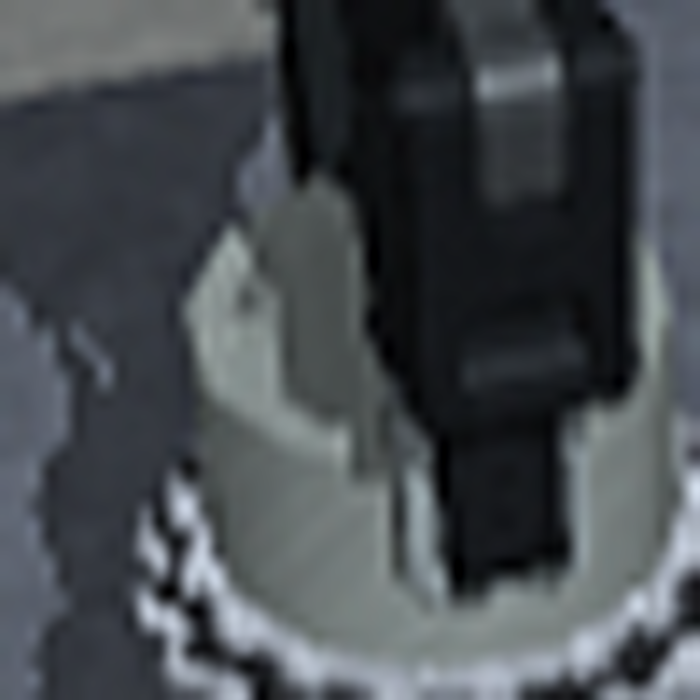

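Cluster yaw in hand is confirmed (rim spline centre ≈181° vs 180.5° expected) and the hub has not turned. The remaining error is centring: (0.545, 0.1242) vs the probed (0.5446, 0.1246), about 0.6 mm against ~0.7 mm slack. I'll correct that and sweep back up with a small xy dither.

Emit:
step_arm:
  increments: "0.02 -0.02 -0.03 0.02 0 -0.15; 0 0 0 0 0 -0.15; 0 0 0 0 0 -0.15; 0 0 0 0 0 -0.15; 0 0 0 0 0 -0.1; 0 0 0 0 0 0; 0 0 0 0 0 0"

```text
t: 23.63
tool_pos: [0.5441, 0.1247, 0.1123]
tool_rot: [2.132, 2.306, -0.001]
contact_force: [1.1, -0.2, 6.9]
opening: 0.0545
```

```bash
python3 -c "
from h import *
go(.5446,.1246,.1135,97)"
```

```text
t 23.63 pos [0.5441 0.1247 0.1123] yaw 94.49 tilt [ 0.0004 -0.0009] open 0.0545 F [ 1.13 -0.21  6.88] M [-0.03 -0.16 -0.02]
shift units now-frame [-0.01  0.02 -0.05] in final frame [-0.01  0.02 -0.05] turn units [ 0.    0.01 -0.44] q6 -1.56
```

Emit:
step_arm:
  increments: "0 0.015 0.01 0 0 -0.08; 0 0 0 0 0 -0.08; 0 0 0 0 0 -0.08; 0 0 0 0 0 -0.08; 0 0 0 0 0 0; 0 0 0 0 0 0"

```text
t: 24.13
tool_pos: [0.5442, 0.1248, 0.1123]
tool_rot: [2.095, 2.34, -0.001]
contact_force: [-1.3, -0.4, 7.9]
opening: 0.0545
```

```bash
python3 -c "
from h import *
go(.5446,.1246,.1135,97)"
```

```text
t 24.13 pos [0.5442 0.1248 0.1123] yaw 96.32 tilt [-0.0002 -0.0009] open 0.0545 F [-1.27 -0.37  7.94] M [-0.11  0.15 -0.04]
shift units now-frame [-0.01  0.01 -0.05] in final frame [-0.01  0.01 -0.05] turn units [-0.    0.01 -0.12] q6 -1.59
```

Emit:
step_arm:
  increments: "0 0 0.01 0 0 -0.08; 0 0 0 0 0 -0.08; 0 0 0 0 0 -0.08; 0 0 0 0 0 -0.08; 0 0 0 0 0 0"

```text
t: 24.55
tool_pos: [0.5444, 0.1248, 0.1123]
tool_rot: [2.057, 2.373, -0.001]
contact_force: [-0.5, -0.1, 9.3]
opening: 0.0544
```

```bash
python3 -c "
from h import *
go(.5446,.1246,.1135,97)"
```

```text
t 24.55 pos [0.5444 0.1248 0.1123] yaw 98.16 tilt [ 0.0001 -0.0007] open 0.0544 F [-0.48 -0.1   9.27] M [ 0.    0.16 -0.12]
shift units now-frame [-0.01  0.01 -0.05] in final frame [-0.01  0.01 -0.05] turn units [-0.    0.01  0.2 ] q6 -1.62
```

Now well centred (0.5444, 0.1248) with tilt ~0. Continuing upward.

Emit:
step_arm:
  increments: "0 0 0 0 0 -0.08; 0 0 0 0 0 -0.08; 0 0 0 0 0 -0.08; 0 0 0 0 0 -0.08; 0 0 0 0 0 0"

```text
t: 24.97
tool_pos: [0.5444, 0.1248, 0.1123]
tool_rot: [2.019, 2.406, -0.0]
contact_force: [-1.0, 0.6, 9.3]
opening: 0.0545
```

```bash
python3 -c "
from h import *
go(.5446,.1246,.1135,97)"
```

```text
t 24.97 pos [0.5444 0.1248 0.1123] yaw 99.99 tilt [ 0.0003 -0.0006] open 0.0545 F [-1.    0.63  9.26] M [ 0.01  0.08 -0.09]
shift units now-frame [-0.01  0.01 -0.05] in final frame [-0.01  0.01 -0.05] turn units [0.   0.01 0.52] q6 -1.65
```

Emit:
step_arm:
  increments: "0 0 0 0 0 -0.08; 0 0 0 0 0 -0.08; 0 0 0 0 0 -0.08; 0 0 0 0 0 -0.08; 0 0 0 0 0 0"

```text
t: 25.38
tool_pos: [0.5445, 0.1249, 0.1122]
tool_rot: [1.98, 2.438, -0.0]
contact_force: [-0.0, 0.1, 9.2]
opening: 0.0549
```

```bash
python3 -c "
from h import *
go(.5446,.1246,.1135,97)"
```

```text
t 25.38 pos [0.5445 0.1249 0.1122] yaw 101.83 tilt [ 0.0003 -0.0006] open 0.0549 F [-0.03  0.13  9.21] M [ 0.01  0.03 -0.07]
shift units now-frame [-0.01  0.   -0.05] in final frame [-0.01  0.   -0.05] turn units [0.   0.01 0.84] q6 -1.68
```

I see the error: cluster splines must go into the hub's gaps, i.e. 30° from the hub splines. The target yaw is therefore ≈127°, not 97°. Lift 2–3 mm, turn, and re-seat.

Emit:
step_arm:
  increments: "0 0 -0.15 0 0 -0.3; 0 0 0 0 0 -0.6; 0 0 0 0 0 -0.6; 0 0 0 0 0 -0.6; 0 0 0 0 0 -0.6; 0 0 0 0 0 -0.6; 0 0 0 0 0 -0.5; 0 0 0 0 0 -0.3; 0 0 0 0 0 0; 0 0 0 0 0 0"

```text
t: 26.22
tool_pos: [0.5429, 0.1246, 0.1127]
tool_rot: [-1.443, -2.788, 0.004]
contact_force: [3.2, -0.1, -3.0]
opening: 0.0547
```

```bash
python3 -c "
from h import *
go(.5446,.1246,.1135,125)"
```

```text
t 26.22 pos [0.5429 0.1246 0.1127] yaw 125.27 tilt [-0.0033 -0.0012] open 0.0547 F [ 3.2  -0.11 -3.  ] M [-0.03 -0.78 -0.01]
shift units now-frame [-0.04  0.06 -0.03] in final frame [-0.04  0.06 -0.03] turn units [-0.03 -0.01  0.05] q6 -2.09
```

Emit:
step_arm:
  increments: "0 0 0.07 0 0 0; 0 0 0.06 0 0 0; 0 0 0 0 0 -0.08; 0 0 0 0 0 -0.08; 0 0 0 0 0 0; 0 0 0 0 0 0"

```text
t: 26.72
tool_pos: [0.5431, 0.1245, 0.11]
tool_rot: [-1.42, -2.8, 0.004]
contact_force: [3.9, -1.6, -2.7]
opening: 0.0544
```

```bash
python3 -c "
from h import *
go(.5446,.1246,.1135,127)"
```

```text
t 26.72 pos [0.5431 0.1245 0.11  ] yaw 126.21 tilt [-0.0029 -0.0013] open 0.0544 F [ 3.88 -1.61 -2.73] M [-0.19 -0.95 -0.03]
shift units now-frame [-0.03  0.05 -0.14] in final frame [-0.03  0.05 -0.14] turn units [-0.03 -0.01 -0.14] q6 -2.11
```

It dropped below the spline ends (z=0.110, no vertical reaction), so it is meshing. Recentre and slide down gently.

Emit:
step_arm:
  increments: "-0.03 0.05 0 -0.03 0 0; 0 0 0.08 0 0 0; 0 0 0.08 0 0 0; 0 0 0 0 0 0"

```text
t: 27.05
tool_pos: [0.5433, 0.1248, 0.1051]
tool_rot: [-1.419, -2.799, 0.001]
contact_force: [1.0, 0.1, -3.2]
opening: 0.0545
```

```bash
python3 -c "
from h import *
go(.5446,.1246,.1135,127)"
```

```text
t 27.05 pos [0.5433 0.1248 0.1051] yaw 126.23 tilt [-0.0034  0.0007] open 0.0545 F [ 0.99  0.1  -3.23] M [-0.02 -0.23  0.02]
shift units now-frame [-0.04  0.03 -0.34] in final frame [-0.04  0.04 -0.34] turn units [-0.02 -0.03 -0.13] q6 -2.11
```

Emit:
step_arm:
  increments: "-0.02 0.02 0.1 -0.02 -0.02 0; 0 0 0.1 0 0 0; 0 0 0.1 0 0 0; 0 0 0.1 0 0 0; 0 0 0 0 0 0"

```text
t: 27.47
tool_pos: [0.544, 0.1247, 0.095]
tool_rot: [-1.421, -2.801, 0.0]
contact_force: [-0.4, 0.5, -2.9]
opening: 0.0551
```

```bash
python3 -c "
from h import *
go(.5446,.1246,.080,126.5)"
```

```text
t 27.47 pos [0.544  0.1247 0.095 ] yaw 126.22 tilt [-0.0006  0.0002] open 0.0551 F [-0.36  0.48 -2.89] M [-0.01  0.02 -0.04]
shift units now-frame [-0.02  0.02  0.6 ] in final frame [-0.02  0.02  0.6 ] turn units [-0.   -0.01 -0.05] q6 -2.11
```

Emit:
step_arm:
  increments: "0 0 0.1 0 0 0; 0 0 0.1 0 0 0; 0 0 0.1 0 0 0; 0 0 0.1 0 0 0; 0 0 0 0 0 0"

```text
t: 27.88
tool_pos: [0.5443, 0.1246, 0.0852]
tool_rot: [-1.421, -2.802, -0.0]
contact_force: [-0.0, -0.5, -3.1]
opening: 0.0548
```

```bash
python3 -c "
from h import *
go(.5446,.1246,.080,126.5)"
```

```text
t 27.88 pos [0.5443 0.1246 0.0852] yaw 126.22 tilt [0.0001 0.0002] open 0.0548 F [-0.04 -0.48 -3.13] M [-0.02  0.   -0.03]
shift units now-frame [-0.01  0.01  0.21] in final frame [-0.01  0.01  0.21] turn units [ 0.   -0.   -0.05] q6 -2.11
```

Emit:
step_arm:
  increments: "0 0 0.08 0 0 0; 0 0 0.08 0 0 0; 0 0 0.06 0 0 0; 0 0 0.03 0 0 0; 0 0 0 0 0 0; 0 0 0 0 0 0"

```text
t: 28.38
tool_pos: [0.545, 0.1248, 0.0802]
tool_rot: [1.42, 2.801, 0.002]
contact_force: [-0.9, -0.2, 1.2]
opening: 0.0541
```

```bash
python3 -c "
from h import *
go(.5446,.1246,.080,126.5)"
```

```text
t 28.38 pos [0.545  0.1248 0.0802] yaw 126.22 tilt [0.0016 0.0004] open 0.0541 F [-0.89 -0.25  1.19] M [0.01 0.29 0.01]
shift units now-frame [ 0.   -0.02  0.01] in final frame [ 0.   -0.02  0.01] turn units [ 0.01  0.01 -0.05] q6 -2.11
```

Seated at z=0.0802 with light contact. Release.

Emit:
step_arm:
  increments: "0 0 0 0 0 0; 0 0 0 0 0 0; 0 0 0 0 0 0; 0 0 0 0 0 0; 0 0 0 0 0 0; 0 0 0 0 0 0"
  fingers: 1

```text
t: 28.88
tool_pos: [0.5449, 0.1247, 0.0798]
tool_rot: [1.42, 2.801, 0.002]
contact_force: [-0.2, 0.1, 0.0]
opening: 0.0855
```

Emit:
step_arm:
  increments: "0 0 -0.1 0 0 0; 0 0 -0.3 0 0 0; 0 0 -0.6 0 0 0; 0 0 -0.8 0 0 0; 0 0 -0.9 0 0 0; 0 0 -0.9 0 0 0; 0 0 -0.6 0 0 0; 0 0 -0.2 0 0 0; 0 0 0 0 0 0; 0 0 0 0 0 0"

```text
t: 29.72
tool_pos: [0.5445, 0.1247, 0.1895]
tool_rot: [1.42, 2.801, 0.001]
contact_force: [0.1, -0.2, 0.2]
opening: 0.0856
```

```bash
python3 -c "
from h import *
go(.5446,.1246,.080,126.5)
s=cam('side');t=cam('top')
u,v,w=268,225,40
a=cv2.resize(s['pixels'][v-w:v+w,u-w:u+w,::-1],(400,400),interpolation=cv2.INTER_CUBIC)
b=cv2.resize(t['pixels'][228:308,248:328,::-1],(400,400),interpolation=cv2.INTER_CUBIC)
cv2.imwrite('pics/e1.png',np.hstack([a,b]))
f=lambda P:((proj(s,P)-[u-w,v-w]+.5)*5).round(0)
a=np.radians(np.arange(0,360,2))
for r,z in((.0385,.08),(.0285,.122)):
  q=f(np.c_[.5444+r*np.cos(a),.1242+r*np.sin(a),0*a+z]);print(q.min(0),q.max(0))
"
```

```text
t 29.72 pos [0.5445 0.1247 0.1895] yaw 126.22 tilt [0.0011 0.0003] open 0.0856 F [ 0.1  -0.16  0.21] M [0.04 0.01 0.02]
shift units now-frame [-0.   -0.    4.38] in final frame [-0.01  0.    4.38] turn units [ 0.01  0.   -0.05] q6 -2.11
[100. 124.] [319. 275.]
[119.  54.] [286. 166.]
```

View pics/e1.png

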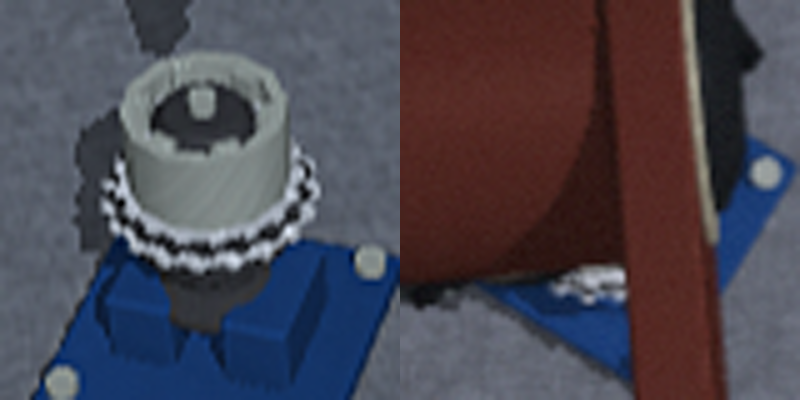

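The side view shows the cluster released and home: sprockets at 101–320 (predicted 100–319), rim top row 54 (predicted 54), axle end showing through the bore. Gripper force is ~0 and the fingers are ~0.1 m clear. Handing in.

```bash
python3 -c "
from station import ctrl
print(ctrl.finish_job())"
```

```text
the job is handed in; nothing more can be done
None
```

The grey cluster is on the hub, meshed, fully down on the shoulder and released. I handed the job in at about 29.8 s of the 72 s; no verdict was reported.

**How it went:**
- **Grip:** The first attempts failed because the real fingertips sit about 20 mm above the reported tool point. The fingers slid over the collar once and shut inside it, without moving the cluster. Gripping about 11 mm lower held it firmly.
- **Meshing:** I first rocked it around the wrong angle, lining splines up with splines when they have to go into the gaps. I then found the hub's axis by touch on the nose and turned about 30° further. It dropped in at yaw 126° and slid down freely.
- **Force:** The readings I took at the end of each move showed at most about 13 N against the hub. I took no readings during the moves.

**Last checks:**
- **Height:** the tool read 0.0802 m against the shoulder at 0.080 m, and the reaction changed when it touched down.
- **Position:** the sprocket sides and collar rim in the side picture match a seated, upright cluster to within about 0.5 pixel (under 1 mm).
- **Release:** the gripper force was about 0 N after opening, and the fingers were about 0.1 m clear.

**Checks that disagreed or are missing:**
- Touch put the hub's axis about 0.5 mm further in y than the cameras did.
- The sprocket's lower edge appeared about half a pixel higher than predicted.
- The top camera was mostly blocked by the arm at the end, so the final check rests on the side view and the force readings.
- I did not measure the lockring, spanner and tin again; the arm never went near them at their height.

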